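# Pack up the short leg of the specimen stand

### The job

The four-legged specimen stand rocks because its front-right leg has lost its foot: move the tally counter that lies in the way aside on the worktop, 18 cm or more from that leg, lift the instrument tray or trays off the caddy of packing plates, and slide plates one by one under the short leg, stacked squarely with the whole leg end over every plate, until no further plate fits and the stand no longer rocks. Then press down with the fingers on the corner of the stand above that leg to prove that it stands firm, and put the trays back on the caddy squarely as they were (tray A on the caddy; tray B, if there is one, on tray A). Any plate not needed ends lying straight in the caddy; do not shove the stand out of its place or move the vial near by.

Things in the scene. Friction and masses are not known exactly. Their poses are not given: they have to be found in the camera images.
- stand: loose stand, 1.2 kg: aluminium plate 180 x 140 x 10 mm (top 80 mm above the worktop) on legs 18 mm thick at x = +-70, y = +-50 mm, rubber feet 30 mm wide; a jar 88 mm wide, up to z = 202 mm, is fixed on it at x = 37, y = 22. Origin: worktop height under the plate's centre; x away from the robot, y left. The leg at x = -70, y = -50 is short. It rests on the other three; 2 N on that corner rock it
- short_foot (a point): centre of the lower end of the short leg, 29.5 mm above the worktop when the stand is level (room for four 7 mm plates and 1.5 mm to spare); the end is 24 mm in diameter, its lower edge chamfered 5 mm. Plates can be slid in from the front, along the stand's x
- press_spot (a point): point on the top face of the stand's plate straight above the short leg (80 mm above the worktop)
- shim_1: dark plastic packing plate, 150 x 48 x 7 mm, 0.08 kg, square ends with edges rounded 1.5 mm; either end can lead. Origin: centre of underside; x along its length, z up. This one lies loose on the worktop beyond the caddy, inside the loop of the lamp cord
- shim_2: dark plastic packing plate, 150 x 48 x 7 mm, 0.08 kg, square ends with edges rounded 1.5 mm; either end can lead. Origin: centre of underside; x along its length, z up. This one lies in the caddy, lowest
- shim_3: dark plastic packing plate, 150 x 48 x 7 mm, 0.08 kg, square ends with edges rounded 1.5 mm; either end can lead. Origin: centre of underside; x along its length, z up. This one lies in the caddy, second
- shim_4: dark plastic packing plate, 150 x 48 x 7 mm, 0.08 kg, square ends with edges rounded 1.5 mm; either end can lead. Origin: centre of underside; x along its length, z up. This one lies in the caddy, uppermost
- shim_left: dark plastic packing plate, 150 x 48 x 7 mm, 0.08 kg, square ends with edges rounded 1.5 mm; either end can lead. Origin: centre of underside; x along its length, z up. In some starts this one already lies under the short leg, on the worktop, pointing in from the front; in the others it is absent
- caddy: fixed grey caddy: base plate 190 x 60 x 6 mm with an upright end block (12 x 60 mm, top 46 mm above the worktop) at either end, 166 mm apart; open above and at both sides. The plates lie flat in one pile on its base, along its x. Tray A rests on the blocks. Origin: centre of its underside; x along its length
- tray_a: open white plastic tray, 190 x 60 x 32 mm outside, walls and floor 3 mm, flat underside, about 0.15 kg with its fixed contents; can be gripped from above across its width. Origin: centre of underside; x along its length. It holds forceps and a red needle. Rests on the two end blocks of the caddy (underside 46 mm above the worktop)
- tray_b: open white plastic tray, 190 x 60 x 32 mm outside, walls and floor 3 mm, flat underside, about 0.15 kg with its fixed contents; can be gripped from above across its width. Origin: centre of underside; x along its length. It holds a marker and a black needle. In some starts it stands on the rim of tray A (underside 78 mm above the worktop), in the others it is absent
- counter: small round hand tally counter lying flat, 75 x 57 x 25 mm, 0.075 kg: body 45 mm wide, a reset knob sticking out at -y to y = -28, a press button at +x; y from -28 to 28 mm at x = 2: can be gripped there across y. It lies in front of the stand, in the way of the fingers. Origin: centre of its underside, z up
- vial: bystander: upright sample vial, 29 mm wide, 66 mm high, origin at the centre of its underside
Things that resemble listed ones, but are neither listed nor needed, are in the scene too. What is meant by the counter is not red or yellow, and is the larger of those in its own colour.

How it is judged:
By the outcome, as a careful person would: the job done as asked, in the order asked, and still so for the second after the job is handed in, with the robot touching nothing.
Of shim_left, tray_b only 1 to 2 are there at a start; the rules pass over those that are not, and their reading is None.
At some moment in a run one of counter may be knocked a few centimetres aside while the robot is not near it.
Once in a run the grip may slacken for a moment while it holds something.
It also fails if it takes over 210 s, if anything falls off the work surface, if the arm or the gripper's body presses on something with over 40 N, if the wrist force passes 120 N, or if a joint passes its speed limit or range.

### The arm

A 7-joint arm with a two-finger parallel gripper is mounted at the origin on a cart in front of the work surface, level with it; the furniture and walls round the work are solid. World frame = base frame: x ahead of the robot, y to its left, z up, the work surface at z = 0. Lengths are in m, angles in rad, forces in N, time in s.
With the tool pointing down it reaches from about 0.425 to 0.925 m from the base axis. Payload 6.8 kg.
Tool frame: the origin (TCP) lies midway between the tips of the shut fingers; the grasp point (between the pads) lies 19 mm behind it; z points along the fingers, y is the line along which they close (so a half turn about z gives the same grasp; the last joint's range is limited). The gripper opens to 85 mm and grips with 20 to 120 N. Pads are 22 mm wide; open, the fingers measure 114 mm over their backs; the gripper's body (76 mm by 85 mm) begins 54 mm behind the grasp point. The pads swing forward as they close: fully open they stand 13 mm farther back than shut.
Start: joints at [-1.323, 0.477, 0.022, 1.555, -0.011, 1.109, -0.083], TCP at [0.235, 0.633, 0.231] pointing down, gripper open.
Joint ranges: [-2.96, 2.96], [-0.34, 2.1], [-1.41, 1.46], [0.24, 2.44], [-1.37, 4.51], [0.17, 1.92], [-2.96, 2.96]. Speed limits (rad/s): [2.39, 2.39, 3.14, 3.14, 3.14, 3.14, 3.14].

### API

Orientations are given as a unit quaternion [w, x, y, z].
In Python, from station import bot gives the robot as it stands.
- The arm moves only by the tool jog_arm, never from a script. Its argument "rows" is a list of rows, each an object of numbers: "fingers": the finger opening in mm, from 0 to 85.4; "x", "y", "z": the shift along the tool's x, y, z in mm; "ax", "ay", "az": the turn, a rotation vector about the tool's x, y, z in degrees. A call has exactly 8 rows; each row shifts and turns the commanded pose from where the row before left it, along the tool's axes as they then stand; what a row does not reach is not made up. A row lasts 1/10 s, in which the tool goes at most 50 mm and 8.59 degrees, less where a joint would pass 70% of its speed; a pose out of reach is approached as far as the arm can. A call with a gripper value outside its range is refused whole. The fingers move at their own pace and stop on an object; "force" is the grip in N (left out, the last holds). Time passes only in rows, so rows that do not move let the fingers close, or fill a call up. It gives the time, the measured TCP pose, the force, the opening and the grip force at its end, in the units of the state.
- bot.get_obs(): the state, without advancing time (a new reading comes with each control period).
- bot.read_camera(name): name is "side" or "top" or "wrist"; returns a dict with "pixels" (384x512x3 uint8, red, green, blue), "vertical_fov" (degrees; the focal length in pixels is half the picture's height over the tangent of half this angle, whatever the lens; pixels are square), "cx", "cy" (the principal point, pixels), "dist_coeffs" ([k1, k2, p1, p2, k3] as OpenCV has them; the pictures are not rectified), "world_from_camera" (4x4, takes a point from camera to world coordinates). Camera axes: x right, y down, z forward; pixel columns grow to the right and rows downward; lengths in m; the calibration is good to about 2 mm. A picture is of the moment at which its call begins. There is no depth.
- bot.hand_in(): hands the job in; it is judged then, once.
The state is a dict: "t": time; "q": joint angles; "joint_vel": joint speeds; "joint_torque": joint torques, N m; "eef_pos": TCP position; "tool_rot": TCP orientation; "contact_force": force on the tool from outside, world axes, zero at the start; "torque": the same for the moment, N m; "gripper_width": opening from 0.0 (shut) to 1.0 (fully open); "grasp_force": force on a finger pad.
Only numpy, scipy, OpenCV 4.12 (cv2) and the standard library are available. Lean on these libraries where they do the work, as an engineer would, in place of code of your own. Each camera call takes 0.05 s, during which the arm holds its last target. There are 200 camera calls.

## Working session

There is one attempt and no reset: what is moved stays moved. The work goes in short steps, Python scripts to look and compute and a tool call to move; the robot and the scene stay as the last step left them, time stands still between calls to the robot, and variables do not carry over. Pictures are saved under pics/ and viewed, at most 14 in all, crops included, and the job is handed in when it is done.

Besides the shell and the picture viewer there is one more tool, called after "Call:" in YAML: its name, and indented under it one key for each argument. jog_arm: Moves the arm, as the interface text tells. Its arguments: {"type":"object","properties":{"rows":{"type":"array","items":{"type":"object","properties":{"fingers":{"type":"number"},"x":{"type":"number"},"y":{"type":"number"},"z":{"type":"number"},"ax":{"type":"number"},"ay":{"type":"number"},"az":{"type":"number"}}}},"force":{"type":"number"}},"required":["rows"]}

```bash
ls; mkdir -p pics; cat > h.py <<'E'
import numpy as np, cv2
from station import bot
from scipy.spatial.transform import Rotation as R
def shot(n,f=None):
    c=bot.read_camera(n); 
    if f: cv2.imwrite('pics/'+f,c['pixels'][:,:,::-1])
    return c
def K(c):
    f=c['pixels'].shape[0]/2/np.tan(np.radians(c['vertical_fov'])/2)
    return np.array([[f,0,c['cx']],[0,f,c['cy']],[0,0,1.]])
def ray(c,px):
    p=cv2.undistortPoints(np.array(px,float).reshape(-1,1,2),K(c),np.array(c['dist_coeffs'],float)).reshape(-1,2)
    T=np.array(c['world_from_camera']); d=np.c_[p,np.ones(len(p))]@T[:3,:3].T
    return T[:3,3],d
def onz(c,px,z):
    o,d=ray(c,px); return o+d*((z-o[2])/d[:,2])[:,None]
def proj(c,P):
    T=np.linalg.inv(np.array(c['world_from_camera'])); r=cv2.Rodrigues(T[:3,:3])[0]
    return cv2.projectPoints(np.array(P,float).reshape(-1,3),r,T[:3,3],K(c),np.array(c['dist_coeffs'],float))[0].reshape(-1,2)
def st():
    o=bot.get_obs(); q=o['tool_rot']; r=R.from_quat([q[1],q[2],q[3],q[0]]).as_matrix()
    print('t',round(o['t'],2),'pos',np.round(o['eef_pos'],4),'x',np.round(r[:,0],3),'y',np.round(r[:,1],3),'z',np.round(r[:,2],3),'F',np.round(o['contact_force'],1),'w',round(o['gripper_width'],3),'g',np.round(o['grasp_force'],1)); return o,r
E
cat > a.py <<'E'
from h import *
ims=[shot(n,n+'0.png')['pixels'] for n in('side','top','wrist')]
st()
E
python3 a.py
```

```text
pics
t 0.15 pos [0.235  0.6323 0.2306] x [-0.937  0.348 -0.   ] y [ 0.348  0.937 -0.001] z [-0.    -0.001 -1.   ] F [-0.5  0.5  0.2] w 1.0 g 0.0
```

View pics/top0.png

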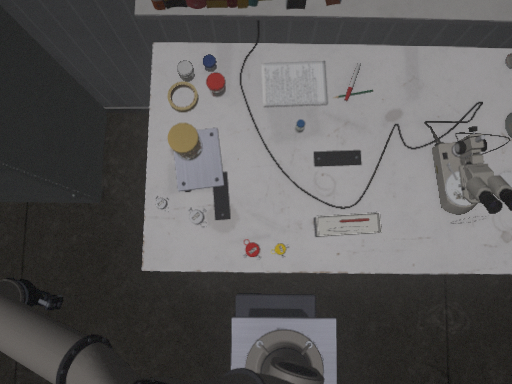

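View pics/side0.png

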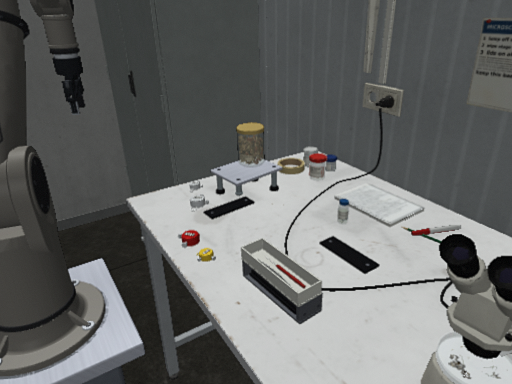

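Top view: the stand is at (198,160). shim_left is already under its short leg at (222,196). There is one tray, with the red needle, at (347,225), so tray B is absent. The loose plate is at (337,158) and the vial at (300,126).

Counter candidates: silver at (197,216), smaller silver at (162,202), red at (252,249), yellow at (281,249). The larger silver one at (197,216) fits. I'll confirm it in a crop.

```bash
cat > b.py <<'E'
from h import *
c=shot('top'); p=c['pixels']
cv2.imwrite('pics/crop1.png',cv2.resize(p[120:240,140:260],(600,600),interpolation=cv2.INTER_CUBIC)[:,:,::-1])
cv2.imwrite('pics/crop2.png',cv2.resize(p[110:260,290:400],(440,600),interpolation=cv2.INTER_CUBIC)[:,:,::-1])
for n,px,z in [('counter',(197,216),.012),('small',(162,202),.01),('shimL',(222,196),.007),('shim1',(337,158),.007),('tray',(347,224),.078),('vial',(300,125),.066),('standtop',(198,160),.08),('red',(252,249),.02),('edgeL',(146,268),0),('edgeTop',(300,44),0)]:
    print(n,np.round(onz(c,[px],z)[0],3))
print(proj(c,[[0,0,0],[.5,0,0]]))
E
python3 b.py
```

```text
counter [0.455 0.27  0.012]
small [0.498 0.381 0.01 ]
shimL [0.519 0.195 0.007]
shim1 [ 0.645 -0.167  0.007]
tray [ 0.431 -0.182  0.078]
vial [ 0.735 -0.044  0.066]
standtop [0.618 0.264 0.08 ]
red [0.356 0.098 0.02 ]
edgeL [0.293 0.425 0.   ]
edgeTop [ 1.032 -0.052  0.   ]
[[283.26201089 368.49964187]
 [284.06469029 203.14952283]]
```

View pics/crop1.png

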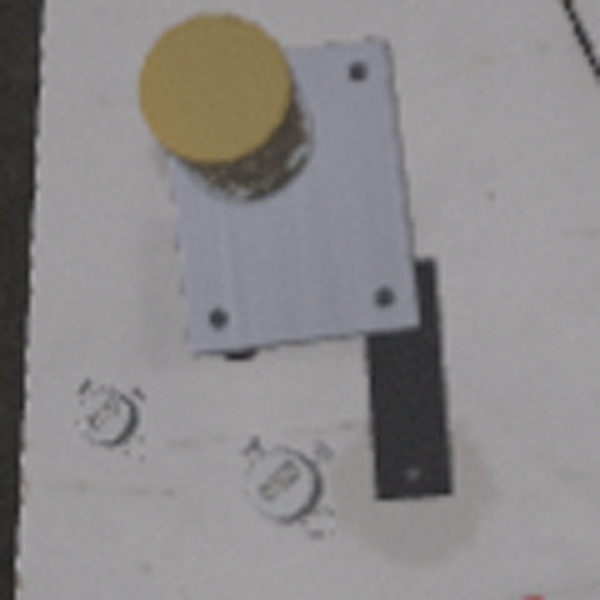

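The crop confirms it: the silver counter at crop (285,485) is clearly larger than the other silver one at (108,415). I'll move over to it.

Call:
jog_arm:
  rows:
    - {"x": -41,"y": -33}
    - {"x": -41,"y": -33}
    - {"x": -41,"y": -33}
    - {"x": -41,"y": -33}
    - {"x": -41,"y": -33}
    - {"x": -41,"y": -33}
    - {"x": -41,"y": -33}
    - {"x": -41,"y": -33}

```text
invalid input
```

Call:
jog_arm:
  rows:
    - {"az": -7}
    - {"az": -7}
    - {"az": -7}
    - {"az": -6.4}
    - {}
    - {}
    - {}
    - {}

```text
invalid input
```

```bash
cat > c.py <<'E'
from h import *
import sys
st(); c=shot('wrist',sys.argv[1]); print(np.round(c['world_from_camera'],3),c['vertical_fov'])
E
python3 c.py w1.png
```

```text
t 0.2 pos [0.235  0.6324 0.2307] x [-0.937  0.348 -0.   ] y [ 0.348  0.937 -0.001] z [-0.    -0.001 -1.   ] F [ 0.1  0.4 -0.7] w 1.001 g 0.0
[[ 0.347  0.895  0.281  0.164]
 [ 0.938 -0.331 -0.105  0.659]
 [-0.001  0.3   -0.954  0.373]
 [ 0.     0.     0.     1.   ]] 58.374573710839414
```

View pics/w1.png

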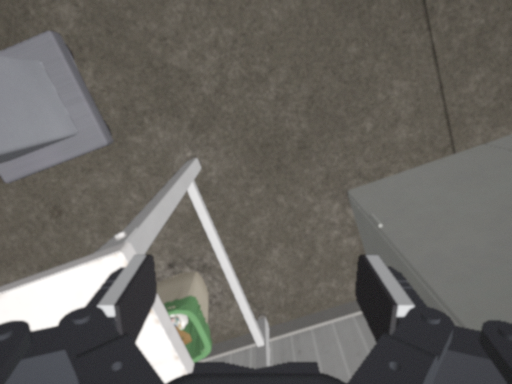

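Call:
jog_arm:
  rows:
    - {"x": -41,"y": -33,"z": 0,"ax": 0,"ay": 0,"az": 0,"fingers": 85}
    - {"x": -41,"y": -33,"z": 0,"ax": 0,"ay": 0,"az": 0,"fingers": 85}
    - {"x": -41,"y": -33,"z": 0,"ax": 0,"ay": 0,"az": 0,"fingers": 85}
    - {"x": -41,"y": -33,"z": 0,"ax": 0,"ay": 0,"az": 0,"fingers": 85}
    - {"x": -41,"y": -33,"z": 0,"ax": 0,"ay": 0,"az": 0,"fingers": 85}
    - {"x": -41,"y": -33,"z": 0,"ax": 0,"ay": 0,"az": 0,"fingers": 85}
    - {"x": -41,"y": -33,"z": 0,"ax": 0,"ay": 0,"az": 0,"fingers": 85}
    - {"x": -41,"y": -33,"z": 0,"ax": 0,"ay": 0,"az": 0,"fingers": 85}

```text
t: 1.05
eef_pos: [0.4406, 0.2872, 0.2315]
tool_rot: [0.0, 0.177, 0.984, 0.0]
contact_force: [0.5, 0.5, 0.1]
gripper_width: 0.994
grasp_force: 0.0
```

```bash
python3 c.py w2.png
```

```text
t 1.05 pos [0.4406 0.2872 0.2315] x [-0.937  0.348 -0.   ] y [0.348 0.937 0.001] z [ 0.  0. -1.] F [0.5 0.5 0.1] w 0.994 g 0.0
[[ 0.347  0.895  0.281  0.37 ]
 [ 0.938 -0.331 -0.103  0.313]
 [ 0.001  0.3   -0.954  0.373]
 [ 0.     0.     0.     1.   ]] 58.374573710839414
```

View pics/w2.png

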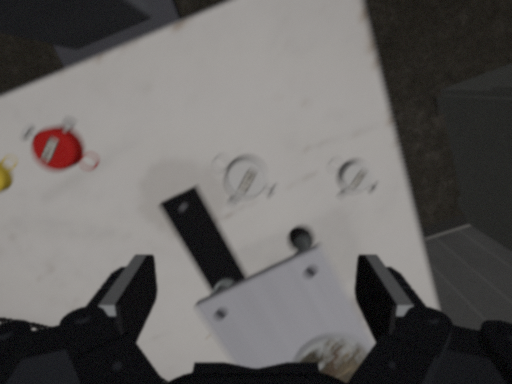

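The wrist view shows the counter body at (246,177), its ring at (219,160), the button at (271,190) and the knob at (233,200). shim_left's rear end is at (181,197), and the stand's front-right screw is at (221,313).

```bash
cat > d.py <<'E'
from h import *
p=cv2.imread('pics/w2.png')
c=shot('wrist'); c['pixels']=p[:,:,::-1]
W=onz(c,[(246,177),(219,160),(271,190),(233,200)],.012)
print(np.round(W,3)); 
for a in (1,2,3): d=W[a]-W[0]; print(np.degrees(np.arctan2(d[1],d[0])),np.linalg.norm(d))
d=W[2]-W[1];print(np.degrees(np.arctan2(d[1],d[0])))
cv2.imwrite('pics/w2c.png',cv2.resize(p[130:350,140:400],(780,660))[:600])
# dark plate mask
m=((p.max(2)<60)).astype(np.uint8); m[:,:150]=0; m[260:]=0; m[:,300:]=0
n,l,s,ce=cv2.connectedComponentsWithStats(m)
i=1+np.argmax(s[1:,4]); 
k=cv2.findContours((l==i).astype(np.uint8),0,2)[0][0]
w=onz(c,k.reshape(-1,2),.007)[:,:2].astype(np.float32)
print(s[i], cv2.minAreaRect(w), cv2.boxPoints(cv2.minAreaRect(w)))
# stand screws on top z=.08
print(onz(c,[(221,313),(311,271)],.08))
E
python3 d.py
```

```text
[[0.461 0.26  0.012]
 [0.434 0.24  0.012]
 [0.485 0.281 0.012]
 [0.481 0.237 0.012]]
-144.1368446602354 0.03433982146004462
40.69855315352579 0.031101131757841148
-49.966028425461474 0.03021468015894857
38.16113080940138
[ 163  189   71   71 2560] ((0.5039379596710205, 0.18390130996704102), (0.09804427623748779, 0.04226893186569214), 4.679511547088623) [[0.45335504 0.200966  ]
 [0.4568034  0.15883797]
 [0.55452085 0.16683662]
 [0.5510725  0.20896465]]
[[0.56788922 0.19359934 0.08      ]
 [0.55473113 0.29304964 0.08      ]]
```

View pics/w2c.png

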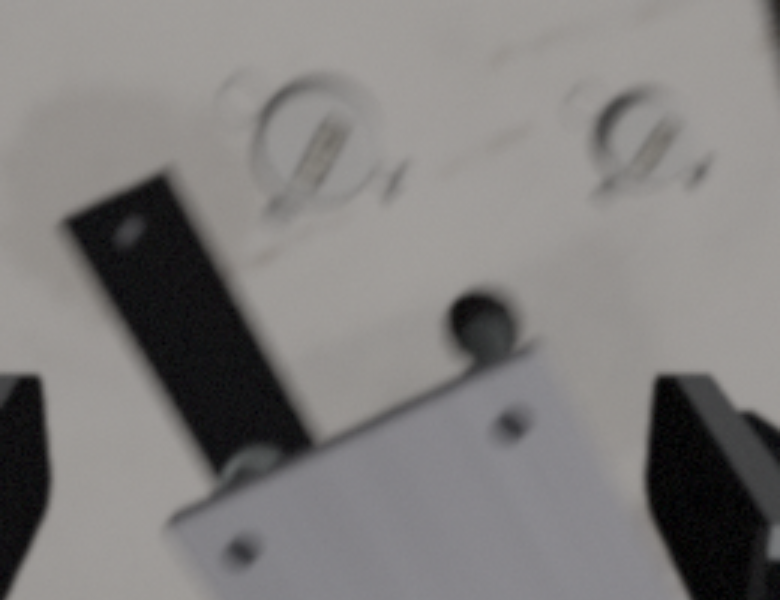

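The crop shows the knob at crop (285,205) and the button at (397,182), so the counter's x axis points about 39° in the world frame. I'll align with it and descend.

Call:
jog_arm:
  rows:
    - {"x": -28.6,"y": -18.4,"z": 0,"ax": 0,"ay": 0,"az": 0,"fingers": 68}
    - {"x": 0,"y": 0,"z": 0,"ax": 0,"ay": 0,"az": -8.5,"fingers": 68}
    - {"x": 0,"y": 0,"z": 0,"ax": 0,"ay": 0,"az": -8.5,"fingers": 68}
    - {"x": 0,"y": 0,"z": 0,"ax": 0,"ay": 0,"az": -8.5,"fingers": 68}
    - {"x": 0,"y": 0,"z": 0,"ax": 0,"ay": 0,"az": -8.5,"fingers": 68}
    - {"x": 0,"y": 0,"z": 0,"ax": 0,"ay": 0,"az": -8.5,"fingers": 68}
    - {"x": 0,"y": 0,"z": 0,"ax": 0,"ay": 0,"az": -8.5,"fingers": 68}
    - {"x": 0,"y": 0,"z": 0,"ax": 0,"ay": 0,"az": -8,"fingers": 68}

```text
t: 1.95
eef_pos: [0.46, 0.2624, 0.2313]
tool_rot: [-0.0, -0.334, 0.943, 0.0]
contact_force: [1.0, -0.3, -0.6]
gripper_width: 0.797
grasp_force: 0.0
```

Call:
jog_arm:
  rows:
    - {"x": 0,"y": 0,"z": 40,"ax": 0,"ay": 0,"az": 0,"fingers": 68}
    - {"x": 0,"y": 0,"z": 40,"ax": 0,"ay": 0,"az": 0,"fingers": 68}
    - {"x": 0,"y": 0,"z": 40,"ax": 0,"ay": 0,"az": 0,"fingers": 68}
    - {"x": 0,"y": 0,"z": 20,"ax": 0,"ay": 0,"az": 0,"fingers": 68}
    - {"x": 0,"y": 0,"z": 0,"ax": 0,"ay": 0,"az": 0,"fingers": 68}
    - {"x": 0,"y": 0,"z": 0,"ax": 0,"ay": 0,"az": 0,"fingers": 68}
    - {"x": 0,"y": 0,"z": 0,"ax": 0,"ay": 0,"az": 0,"fingers": 68}
    - {"x": 0,"y": 0,"z": 0,"ax": 0,"ay": 0,"az": 0,"fingers": 68}

```text
t: 2.75
eef_pos: [0.4612, 0.2626, 0.0929]
tool_rot: [0.001, -0.331, 0.944, 0.0]
contact_force: [-0.2, -0.4, -0.8]
gripper_width: 0.796
grasp_force: 0.0
```

```bash
python3 c.py w3.png
```

```text
t 2.75 pos [0.4612 0.2626 0.0929] x [-0.781 -0.624 -0.003] y [-0.624  0.781 -0.   ] z [ 0.002  0.002 -1.   ] F [-0.2 -0.4 -0.8] w 0.796 g 0.0
[[-0.625  0.744  0.236  0.402]
 [ 0.781  0.596  0.189  0.214]
 [-0.     0.302 -0.953  0.234]
 [ 0.     0.     0.     1.   ]] 58.374573710839414
```

View pics/w3.png

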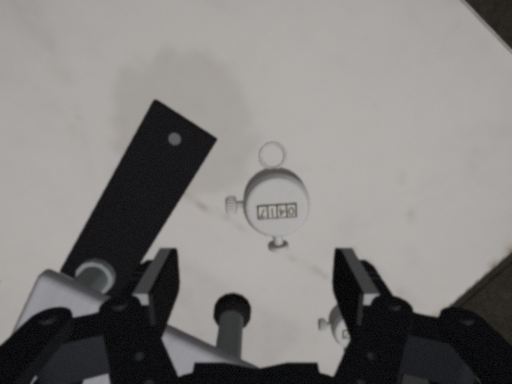

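Close view: counter body at (277,205), knob at (231,205), right edge at (309,205), well aligned with the finger line. Next I'll work out the remaining offset.

```bash
python3 - <<'E'
from h import *
c=shot('wrist');o,r=st()
for px,z in [((277,203),.025),((227,205),.012),((309,205),.012),((270,205),.012),((277,247),.012)]:
    w=onz(c,[px],z)[0]; print(w.round(4),((w-o['eef_pos'])@r*1000).round(1))
w=onz(c,[(155,100),(216,139)],.007);print(w)
print(onz(c,[(174,139)],.007))
E
```

```text
t 2.85 pos [0.4609 0.2623 0.0924] x [-0.781 -0.624 -0.002] y [-0.624  0.781 -0.   ] z [ 0.002  0.001 -1.   ] F [-0.4 -0.5 -0.4] w 0.797 g 0.0
[0.4506 0.2706 0.025 ] [ 3.  12.8 67.4]
[0.4762 0.2482 0.012 ] [ -3.  -20.6  80.4]
[0.441  0.2921 0.012 ] [-2.9 35.7 80.4]
[0.4577 0.2713 0.012 ] [-3.   8.9 80.4]
[0.4792 0.2954 0.012 ] [-34.8  14.4  80.5]
[[0.44993391 0.17013921 0.007     ]
 [0.44554572 0.21532682 0.007     ]]
[[0.46288721 0.19369829 0.007     ]]
```

Call:
jog_arm:
  rows:
    - {"x": 0,"y": 8,"z": 0,"ax": 0,"ay": 0,"az": 0,"fingers": 68}
    - {"x": 0,"y": 0,"z": 30,"ax": 0,"ay": 0,"az": 0,"fingers": 68}
    - {"x": 0,"y": 0,"z": 30,"ax": 0,"ay": 0,"az": 0,"fingers": 68}
    - {"x": 0,"y": 0,"z": 24,"ax": 0,"ay": 0,"az": 0,"fingers": 68}
    - {"x": 0,"y": 0,"z": 0,"ax": 0,"ay": 0,"az": 0,"fingers": 68}
    - {"x": 0,"y": 0,"z": 0,"ax": 0,"ay": 0,"az": 0,"fingers": 45}
    - {"x": 0,"y": 0,"z": 0,"ax": 0,"ay": 0,"az": 0,"fingers": 45}
    - {"x": 0,"y": 0,"z": 0,"ax": 0,"ay": 0,"az": 0,"fingers": 45}
  force: 30

```text
t: 3.65
eef_pos: [0.4561, 0.2688, 0.0086]
tool_rot: [0.001, -0.331, 0.944, 0.0]
contact_force: [0.6, -0.1, -1.0]
gripper_width: 0.64
grasp_force: 31.7
```

Call:
jog_arm:
  rows:
    - {"x": 0,"y": 0,"z": 0,"ax": 0,"ay": 0,"az": 0,"fingers": 45}
    - {"x": 0,"y": 0,"z": -30,"ax": 0,"ay": 0,"az": 0,"fingers": 45}
    - {"x": 0,"y": 0,"z": -40,"ax": 0,"ay": 0,"az": 0,"fingers": 45}
    - {"x": 0,"y": 0,"z": 0,"ax": 0,"ay": 0,"az": 0,"fingers": 45}
    - {"x": 0,"y": 0,"z": 0,"ax": 0,"ay": 0,"az": 0,"fingers": 45}
    - {"x": 0,"y": 0,"z": 0,"ax": 0,"ay": 0,"az": 0,"fingers": 45}
    - {"x": 0,"y": 0,"z": 0,"ax": 0,"ay": 0,"az": 0,"fingers": 45}
    - {"x": 0,"y": 0,"z": 0,"ax": 0,"ay": 0,"az": 0,"fingers": 45}

```text
t: 4.45
eef_pos: [0.4546, 0.2677, 0.0763]
tool_rot: [-0.001, -0.331, 0.944, -0.0]
contact_force: [0.6, 0.8, -1.0]
gripper_width: 0.636
grasp_force: 32.3
```

Call:
jog_arm:
  rows:
    - {"x": 0,"y": 0,"z": -40,"ax": 0,"ay": 0,"az": 0,"fingers": 45}
    - {"x": 21,"y": -32,"z": 0,"ax": 0,"ay": 0,"az": 0,"fingers": 45}
    - {"x": 21,"y": -32,"z": 0,"ax": 0,"ay": 0,"az": 0,"fingers": 45}
    - {"x": 21,"y": -32,"z": 0,"ax": 0,"ay": 0,"az": 0,"fingers": 45}
    - {"x": 21,"y": -32,"z": 0,"ax": 0,"ay": 0,"az": 0,"fingers": 45}
    - {"x": 21,"y": -32,"z": 0,"ax": 0,"ay": 0,"az": 0,"fingers": 45}
    - {"x": 21,"y": -32,"z": 0,"ax": 0,"ay": 0,"az": 0,"fingers": 45}
    - {"x": 21,"y": -32,"z": 0,"ax": 0,"ay": 0,"az": 0,"fingers": 45}

```text
t: 5.25
eef_pos: [0.4798, -0.0002, 0.1168]
tool_rot: [-0.0, -0.331, 0.944, 0.0]
contact_force: [0.8, 0.1, -0.4]
gripper_width: 0.633
grasp_force: 32.5
```

Call:
jog_arm:
  rows:
    - {"x": 0,"y": 0,"z": 0,"ax": 0,"ay": 0,"az": 0,"fingers": 45}
    - {"x": 0,"y": 0,"z": 40,"ax": 0,"ay": 0,"az": 0,"fingers": 45}
    - {"x": 0,"y": 0,"z": 40,"ax": 0,"ay": 0,"az": 0,"fingers": 45}
    - {"x": 0,"y": 0,"z": 20,"ax": 0,"ay": 0,"az": 0,"fingers": 45}
    - {"x": 0,"y": 0,"z": 0,"ax": 0,"ay": 0,"az": 0,"fingers": 45}
    - {"x": 0,"y": 0,"z": 0,"ax": 0,"ay": 0,"az": 0,"fingers": 45}
    - {"x": 0,"y": 0,"z": 0,"ax": 0,"ay": 0,"az": 0,"fingers": 45}
    - {"x": 0,"y": 0,"z": 0,"ax": 0,"ay": 0,"az": 0,"fingers": 45}

```text
t: 6.05
eef_pos: [0.4812, 0.0016, 0.0185]
tool_rot: [0.001, -0.331, 0.944, -0.0]
contact_force: [0.5, 0.2, -0.7]
gripper_width: 0.633
grasp_force: 32.5
```

Call:
jog_arm:
  rows:
    - {"x": 0,"y": 0,"z": 9,"ax": 0,"ay": 0,"az": 0,"fingers": 45}
    - {"x": 0,"y": 0,"z": 0,"ax": 0,"ay": 0,"az": 0,"fingers": 45}
    - {"x": 0,"y": 0,"z": 0,"ax": 0,"ay": 0,"az": 0,"fingers": 45}
    - {"x": 0,"y": 0,"z": 0,"ax": 0,"ay": 0,"az": 0,"fingers": 70}
    - {"x": 0,"y": 0,"z": 0,"ax": 0,"ay": 0,"az": 0,"fingers": 70}
    - {"x": 0,"y": 0,"z": 0,"ax": 0,"ay": 0,"az": 0,"fingers": 70}
    - {"x": 0,"y": 0,"z": -40,"ax": 0,"ay": 0,"az": 0,"fingers": 70}
    - {"x": 0,"y": 0,"z": -40,"ax": 0,"ay": 0,"az": 0,"fingers": 70}

```text
t: 6.85
eef_pos: [0.479, 0.0012, 0.0883]
tool_rot: [-0.002, -0.331, 0.944, 0.0]
contact_force: [0.4, -0.2, 0.7]
gripper_width: 0.819
grasp_force: 0.0
```

Call:
jog_arm:
  rows:
    - {"x": 0,"y": 0,"z": -50,"ax": 0,"ay": 0,"az": 0,"fingers": 70}
    - {"x": 0,"y": 0,"z": -50,"ax": 0,"ay": 0,"az": 0,"fingers": 70}
    - {"x": 0,"y": 0,"z": -30,"ax": 0,"ay": 0,"az": 0,"fingers": 70}
    - {"x": 0,"y": 0,"z": 0,"ax": 0,"ay": 0,"az": 0,"fingers": 70}
    - {"x": 0,"y": 0,"z": 0,"ax": 0,"ay": 0,"az": 0,"fingers": 70}
    - {"x": 0,"y": 0,"z": 0,"ax": 0,"ay": 0,"az": 0,"fingers": 70}
    - {"x": 0,"y": 0,"z": 0,"ax": 0,"ay": 0,"az": 0,"fingers": 70}
    - {"x": 0,"y": 0,"z": 0,"ax": 0,"ay": 0,"az": 0,"fingers": 70}

```text
t: 7.65
eef_pos: [0.4795, 0.0013, 0.2171]
tool_rot: [-0.001, -0.331, 0.944, 0.0]
contact_force: [0.0, -0.3, -0.5]
gripper_width: 0.82
grasp_force: 0.0
```

```bash
cat > e.py <<'E'
from h import *
o,r=st(); print(np.round(o['q'],2))
c=shot('top'); p=c['pixels'].astype(int)
# tray: bright cream, vs table; use plates by dark mask
m=(p.max(2)<55).astype(np.uint8)
n,l,s,ce=cv2.connectedComponentsWithStats(m)
for i in range(1,n):
    if 100<s[i,4]<1500 and s[i,1]>50 and s[i,1]<240 and s[i,0]>150:
        k=cv2.findContours((l==i).astype(np.uint8),0,2)[0][0].reshape(-1,2)
        w=onz(c,k,.007)[:,:2].astype(np.float32); print(s[i],[np.round(a,3) for a in cv2.minAreaRect(w)])
cv2.imwrite('pics/t2.png',cv2.resize(p[150:270,250:400].astype(np.uint8),(750,600),interpolation=cv2.INTER_CUBIC)[:,:,::-1])
E
python3 e.py
```

```text
t 7.65 pos [0.4795 0.0013 0.2171] x [-0.781 -0.624  0.002] y [-0.624  0.781  0.001] z [-0.002 -0.    -1.   ] F [ 0.  -0.3 -0.5] w 0.82 g 0.0
[-0.24  0.17  0.12  2.03 -0.02  0.95  2.14]
[314 151  47  15 527] [array([ 0.645, -0.168]), array([0.043, 0.145]), np.float64(2.903)]
[214 173  16  47 356] [array([0.52 , 0.199]), array([0.143, 0.042]), np.float64(5.498)]
[500 189  12  21 176] [array([ 0.521, -0.704]), array([0.036, 0.064]), np.float64(86.107)]
[479 191  23  22 316] [array([ 0.51 , -0.652]), array([0.077, 0.05 ]), np.float64(43.214)]
```

View pics/t2.png

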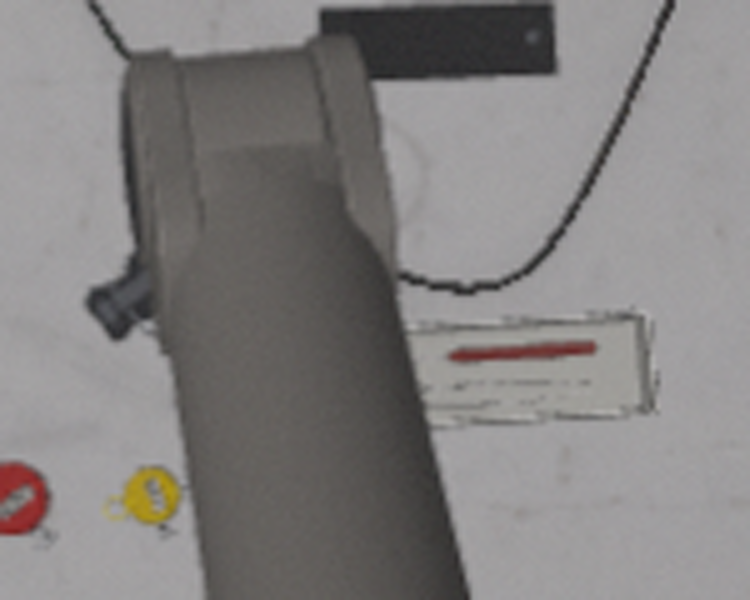

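Call:
jog_arm:
  rows:
    - {"x": 38,"y": -28,"z": 0,"ax": 0,"ay": 0,"az": 0,"fingers": 80}
    - {"x": 38,"y": -28,"z": 0,"ax": 0,"ay": 0,"az": 0,"fingers": 80}
    - {"x": 38,"y": -28,"z": 0,"ax": 0,"ay": 0,"az": 0,"fingers": 80}
    - {"x": 38,"y": -28,"z": 0,"ax": 0,"ay": 0,"az": 0,"fingers": 80}
    - {"x": 0,"y": 0,"z": 0,"ax": 0,"ay": 0,"az": 8.5,"fingers": 80}
    - {"x": 0,"y": 0,"z": 0,"ax": 0,"ay": 0,"az": 8.5,"fingers": 80}
    - {"x": 0,"y": 0,"z": 0,"ax": 0,"ay": 0,"az": 8.5,"fingers": 80}
    - {"x": 0,"y": 0,"z": 0,"ax": 0,"ay": 0,"az": 8.5,"fingers": 80}

```text
t: 8.5
eef_pos: [0.431, -0.1811, 0.2178]
tool_rot: [-0.0, -0.037, 0.999, 0.0]
contact_force: [0.4, 0.3, 0.3]
gripper_width: 0.937
grasp_force: 0.0
```

Call:
jog_arm:
  rows:
    - {"x": 0,"y": 0,"z": 0,"ax": 0,"ay": 0,"az": 8.5,"fingers": 80}
    - {"x": 0,"y": 0,"z": 0,"ax": 0,"ay": 0,"az": 8.5,"fingers": 80}
    - {"x": 0,"y": 0,"z": 0,"ax": 0,"ay": 0,"az": 8.5,"fingers": 80}
    - {"x": 0,"y": 0,"z": 0,"ax": 0,"ay": 0,"az": 8.5,"fingers": 80}
    - {"x": 0,"y": 0,"z": 0,"ax": 0,"ay": 0,"az": 8.5,"fingers": 80}
    - {"x": 0,"y": 0,"z": 0,"ax": 0,"ay": 0,"az": 8.5,"fingers": 80}
    - {"x": 0,"y": 0,"z": 0,"ax": 0,"ay": 0,"az": 8.5,"fingers": 80}
    - {"x": 0,"y": 0,"z": 0,"ax": 0,"ay": 0,"az": 8.5,"fingers": 80}

```text
t: 9.3
eef_pos: [0.4311, -0.1809, 0.2179]
tool_rot: [-0.0, 0.528, 0.849, -0.0]
contact_force: [-0.1, 0.1, -0.3]
gripper_width: 0.936
grasp_force: 0.0
```

Call:
jog_arm:
  rows:
    - {"x": 0,"y": 0,"z": 0,"ax": 0,"ay": 0,"az": 8,"fingers": 80}
    - {"x": 0,"y": 0,"z": 0,"ax": 0,"ay": 0,"az": 8,"fingers": 80}
    - {"x": 0,"y": 0,"z": 0,"ax": 0,"ay": 0,"az": 7,"fingers": 80}
    - {"x": 0,"y": 0,"z": 0,"ax": 0,"ay": 0,"az": 0,"fingers": 80}
    - {"x": 0,"y": 0,"z": 0,"ax": 0,"ay": 0,"az": 0,"fingers": 80}
    - {"x": 0,"y": 0,"z": 0,"ax": 0,"ay": 0,"az": 0,"fingers": 80}
    - {"x": 0,"y": 0,"z": 0,"ax": 0,"ay": 0,"az": 0,"fingers": 80}
    - {"x": 0,"y": 0,"z": 0,"ax": 0,"ay": 0,"az": 0,"fingers": 80}

```text
t: 10.1
eef_pos: [0.4313, -0.181, 0.2183]
tool_rot: [-0.0, 0.684, 0.729, 0.0]
contact_force: [-0.1, -0.3, -0.1]
gripper_width: 0.936
grasp_force: 0.0
```

```bash
python3 c.py w4.png
```

```text
t 10.1 pos [ 0.4313 -0.181   0.2183] x [-0.064  0.998  0.   ] y [0.998 0.064 0.   ] z [ 0.  0. -1.] F [-0.1 -0.3 -0.1] w 0.936 g 0.0
[[ 0.998  0.062  0.02   0.427]
 [ 0.065 -0.952 -0.298 -0.105]
 [ 0.001  0.299 -0.954  0.36 ]
 [ 0.     0.     0.     1.   ]] 58.374573710839414
```

View pics/w4.png

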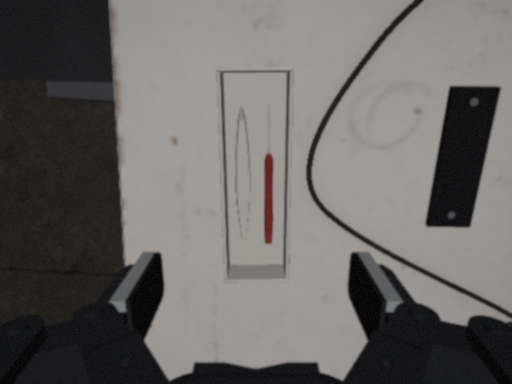

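Wrist view: tray rim corners at (218,70), (293,70), (289,281) and (224,280). Plate shim_1 has its corners at (449,87), (498,88), (471,227) and (427,225). The cord curves between them.

```bash
cat > f.py <<'E'
from h import *
def quad(c,px,z,n):
    w=onz(c,px,z); d=(w[0]-w[3])+(w[1]-w[2]); a=np.degrees(np.arctan2(d[1],d[0]))
    print(n,w.mean(0).round(4),'long',a.round(2),'L',np.linalg.norm(w[0]-w[3]).round(4),np.linalg.norm(w[1]-w[2]).round(4),'W',np.linalg.norm(w[0]-w[1]).round(4),np.linalg.norm(w[2]-w[3]).round(4)); return w
if __name__=='__main__':
    c=shot('wrist');o,r=st()
    w=quad(c,[(218,70),(293,70),(289,281),(224,280)],.078,'tray'); print(((w.mean(0)-o['eef_pos'])@r*1000).round(1))
    quad(c,[(449,87),(498,88),(471,227),(427,225)],.007,'shim1')
E
python3 f.py
```

```text
t 10.2 pos [ 0.4313 -0.181   0.2183] x [-0.063  0.998  0.   ] y [ 0.998  0.063 -0.   ] z [-0.  0. -1.] F [-0.1  0.6  0.1] w 0.935 g 0.0
tray [ 0.4334 -0.1867  0.078 ] long 94.01 L 0.1847 0.1858 W 0.0579 0.0607
[ -5.8   1.7 140.3]
shim1 [ 0.6456 -0.1673  0.007 ] long 94.1 L 0.1457 0.1469 W 0.0477 0.0488
```

Call:
jog_arm:
  rows:
    - {"x": -6,"y": 2,"z": 40,"ax": 0,"ay": 0,"az": 0,"fingers": 80}
    - {"x": 0,"y": 0,"z": 40,"ax": 0,"ay": 0,"az": 0,"fingers": 80}
    - {"x": 0,"y": 0,"z": 40,"ax": 0,"ay": 0,"az": 0,"fingers": 80}
    - {"x": 0,"y": 0,"z": 40,"ax": 0,"ay": 0,"az": 0,"fingers": 80}
    - {"x": 0,"y": 0,"z": 0,"ax": 0,"ay": 0,"az": 0,"fingers": 80}
    - {"x": 0,"y": 0,"z": 0,"ax": 0,"ay": 0,"az": 0,"fingers": 50}
    - {"x": 0,"y": 0,"z": 0,"ax": 0,"ay": 0,"az": 0,"fingers": 50}
    - {"x": 0,"y": 0,"z": 0,"ax": 0,"ay": 0,"az": 0,"fingers": 50}
  force: 40

```text
t: 11.0
eef_pos: [0.4352, -0.1873, 0.0603]
tool_rot: [0.002, 0.684, 0.729, 0.001]
contact_force: [0.6, -0.6, -0.9]
gripper_width: 0.693
grasp_force: 43.6
```

Call:
jog_arm:
  rows:
    - {"x": 0,"y": 0,"z": 0,"ax": 0,"ay": 0,"az": 0,"fingers": 50}
    - {"x": 0,"y": 0,"z": -20,"ax": 0,"ay": 0,"az": 0,"fingers": 50}
    - {"x": 0,"y": 0,"z": -40,"ax": 0,"ay": 0,"az": 0,"fingers": 50}
    - {"x": 0,"y": 0,"z": -20,"ax": 0,"ay": 0,"az": 0,"fingers": 50}
    - {"x": -20,"y": -3,"z": 0,"ax": 0,"ay": 0,"az": 0,"fingers": 50}
    - {"x": -30,"y": -3,"z": 0,"ax": 0,"ay": 0,"az": 0,"fingers": 50}
    - {"x": -30,"y": -3,"z": 0,"ax": 0,"ay": 0,"az": 0,"fingers": 50}
    - {"x": -30,"y": -3,"z": 0,"ax": 0,"ay": 0,"az": 0,"fingers": 50}

```text
t: 11.8
eef_pos: [0.4289, -0.2983, 0.1393]
tool_rot: [0.001, 0.684, 0.729, 0.001]
contact_force: [0.0, 0.3, -1.9]
gripper_width: 0.689
grasp_force: 44.2
```

Call:
jog_arm:
  rows:
    - {"x": -30,"y": -2,"z": 0,"ax": 0,"ay": 0,"az": 0,"fingers": 50}
    - {"x": -30,"y": 0,"z": 0,"ax": 0,"ay": 0,"az": 0,"fingers": 50}
    - {"x": -28,"y": 0,"z": 0,"ax": 0,"ay": 0,"az": 0,"fingers": 50}
    - {"x": 0,"y": 0,"z": 40,"ax": 0,"ay": 0,"az": 0,"fingers": 50}
    - {"x": 0,"y": 0,"z": 40,"ax": 0,"ay": 0,"az": 0,"fingers": 50}
    - {"x": 0,"y": 0,"z": 30,"ax": 0,"ay": 0,"az": 0,"fingers": 50}
    - {"x": 0,"y": 0,"z": 5,"ax": 0,"ay": 0,"az": 0,"fingers": 50}
    - {"x": 0,"y": 0,"z": 5,"ax": 0,"ay": 0,"az": 0,"fingers": 50}

```text
t: 12.6
eef_pos: [0.4325, -0.3856, 0.0188]
tool_rot: [0.0, 0.684, 0.729, -0.0]
contact_force: [1.0, -0.9, -0.8]
gripper_width: 0.692
grasp_force: 44.1
```

Call:
jog_arm:
  rows:
    - {"x": 0,"y": 0,"z": 3,"ax": 0,"ay": 0,"az": 0,"fingers": 50}
    - {"x": 0,"y": 0,"z": 2,"ax": 0,"ay": 0,"az": 0,"fingers": 50}
    - {"x": 0,"y": 0,"z": 0,"ax": 0,"ay": 0,"az": 0,"fingers": 50}
    - {"x": 0,"y": 0,"z": 0,"ax": 0,"ay": 0,"az": 0,"fingers": 80}
    - {"x": 0,"y": 0,"z": 0,"ax": 0,"ay": 0,"az": 0,"fingers": 80}
    - {"x": 0,"y": 0,"z": 0,"ax": 0,"ay": 0,"az": 0,"fingers": 80}
    - {"x": 0,"y": 0,"z": -40,"ax": 0,"ay": 0,"az": 0,"fingers": 80}
    - {"x": 0,"y": 0,"z": -40,"ax": 0,"ay": 0,"az": 0,"fingers": 80}

```text
t: 13.4
eef_pos: [0.4313, -0.3848, 0.0934]
tool_rot: [-0.001, 0.685, 0.729, -0.0]
contact_force: [1.0, -0.8, 0.6]
gripper_width: 0.936
grasp_force: 0.0
```

Call:
jog_arm:
  rows:
    - {"x": 31,"y": 28.4,"z": -5,"ax": 0,"ay": 0,"az": -0.5,"fingers": 64}
    - {"x": 31,"y": 28.4,"z": -5,"ax": 0,"ay": 0,"az": 0,"fingers": 64}
    - {"x": 31,"y": 28.4,"z": 0,"ax": 0,"ay": 0,"az": 0,"fingers": 64}
    - {"x": 31,"y": 28.4,"z": 0,"ax": 0,"ay": 0,"az": 0,"fingers": 64}
    - {"x": 31,"y": 28.4,"z": 0,"ax": 0,"ay": 0,"az": 0,"fingers": 64}
    - {"x": 31,"y": 28.4,"z": 0,"ax": 0,"ay": 0,"az": 0,"fingers": 64}
    - {"x": 31,"y": 28.4,"z": 0,"ax": 0,"ay": 0,"az": 0,"fingers": 64}
    - {"x": 31,"y": 28.4,"z": 0,"ax": 0,"ay": 0,"az": 0,"fingers": 64}

```text
t: 14.2
eef_pos: [0.6422, -0.1204, 0.1035]
tool_rot: [0.0, 0.681, 0.732, 0.0]
contact_force: [0.7, -0.3, -0.2]
gripper_width: 0.749
grasp_force: 0.0
```

Call:
jog_arm:
  rows:
    - {"x": 0,"y": 0,"z": 0,"ax": 0,"ay": 0,"az": 0,"fingers": 64}
    - {"x": 0,"y": 0,"z": 0,"ax": 0,"ay": 0,"az": 0,"fingers": 64}
    - {"x": 0,"y": 0,"z": 0,"ax": 0,"ay": 0,"az": 0,"fingers": 64}
    - {"x": 0,"y": 0,"z": 0,"ax": 0,"ay": 0,"az": 0,"fingers": 64}
    - {"x": 0,"y": 0,"z": 0,"ax": 0,"ay": 0,"az": 0,"fingers": 64}
    - {"x": 0,"y": 0,"z": 0,"ax": 0,"ay": 0,"az": 0,"fingers": 64}
    - {"x": 0,"y": 0,"z": 0,"ax": 0,"ay": 0,"az": 0,"fingers": 64}
    - {"x": 0,"y": 0,"z": 0,"ax": 0,"ay": 0,"az": 0,"fingers": 64}

```text
t: 15.0
eef_pos: [0.6413, -0.1221, 0.1034]
tool_rot: [0.0, 0.681, 0.732, 0.0]
contact_force: [0.2, 0.2, -0.4]
gripper_width: 0.746
grasp_force: 0.0
```

```bash
cat > g.py <<'E'
from h import *
from f import quad
import sys
# find dark plate(s) near the tool in wrist view: g.py z file
z=float(sys.argv[1]); o,r=st(); c=shot('wrist',sys.argv[2]); p=c['pixels']
m=(p.max(2)<int(sys.argv[3]) if len(sys.argv)>3 else p.max(2)<70).astype(np.uint8); m=cv2.morphologyEx(m,cv2.MORPH_OPEN,np.ones((9,9)))
n,l,s,ce=cv2.connectedComponentsWithStats(m)
for i in range(1,n):
    if s[i,4]>1500:
        k=cv2.findContours((l==i).astype(np.uint8),0,2)[0][0]
        ap=cv2.approxPolyDP(k,6,True).reshape(-1,2); w=onz(c,k.reshape(-1,2),z); mr=cv2.minAreaRect(w[:,:2].astype(np.float32))
        rel=(np.r_[mr[0],z]-o['eef_pos'])@r*1000
        print(s[i],ap.tolist() if len(ap)<9 else len(ap),'rect',np.round(mr[0],4),np.round(mr[1],4),round(mr[2],2),'toolrel',rel.round(1))
E
python3 g.py .007 w5.png
```

```text
t 15.0 pos [ 0.6413 -0.1221  0.1034] x [-0.071  0.997  0.   ] y [0.997 0.071 0.   ] z [ 0.  0. -1.] F [ 0.2  0.2 -0.4] w 0.746 g 0.0
[  228   154    65   177 10560] [[229, 154], [228, 328], [283, 330], [292, 156]] rect [ 0.6475 -0.1661] [0.0457 0.1479] 2.82 toolrel [-44.4   3.1  96.4]
[    0   216   512   168 31993] 40 rect [ 0.6504 -0.2181] [0.4433 0.1553] 3.54 toolrel [-96.4   2.2  96.4]
```

Call:
jog_arm:
  rows:
    - {"x": 0,"y": 2.5,"z": 40,"ax": 0,"ay": 0,"az": 1,"fingers": 62}
    - {"x": 0,"y": 0,"z": 40,"ax": 0,"ay": 0,"az": 0,"fingers": 62}
    - {"x": 0,"y": 0,"z": 12,"ax": 0,"ay": 0,"az": 0,"fingers": 62}
    - {"x": 0,"y": 0,"z": 5,"ax": 0,"ay": 0,"az": 0,"fingers": 62}
    - {"x": 0,"y": 0,"z": 5,"ax": 0,"ay": 0,"az": 0,"fingers": 62}
    - {"x": 0,"y": 0,"z": 0,"ax": 0,"ay": 0,"az": 0,"fingers": 62}
    - {"x": 0,"y": 0,"z": 0,"ax": 0,"ay": 0,"az": 0,"fingers": 62}
    - {"x": 0,"y": 0,"z": 0,"ax": 0,"ay": 0,"az": 0,"fingers": 62}
  force: 60

```text
t: 15.85
eef_pos: [0.6446, -0.1219, 0.0025]
tool_rot: [0.001, 0.688, 0.726, 0.001]
contact_force: [0.2, -0.3, 0.6]
gripper_width: 0.728
grasp_force: 0.0
```

Call:
jog_arm:
  rows:
    - {"x": 0,"y": 0,"z": 3,"ax": 0,"ay": 0,"az": 0,"fingers": 62}
    - {"x": 0,"y": 0,"z": 0,"ax": 0,"ay": 0,"az": 0,"fingers": 40}
    - {"x": 0,"y": 0,"z": 0,"ax": 0,"ay": 0,"az": 0,"fingers": 40}
    - {"x": 0,"y": 0,"z": 0,"ax": 0,"ay": 0,"az": 0,"fingers": 40}
    - {"x": 0,"y": 0,"z": 0,"ax": 0,"ay": 0,"az": 0,"fingers": 40}
    - {"x": 0,"y": 0,"z": 0,"ax": 0,"ay": 0,"az": 0,"fingers": 40}
    - {"x": 0,"y": 0,"z": 0,"ax": 0,"ay": 0,"az": 0,"fingers": 40}
    - {"x": 0,"y": 0,"z": 0,"ax": 0,"ay": 0,"az": 0,"fingers": 40}
  force: 60

```text
t: 16.65
eef_pos: [0.6441, -0.1218, -0.0012]
tool_rot: [0.0, 0.688, 0.726, 0.0]
contact_force: [-0.6, 0.1, 4.8]
gripper_width: 0.536
grasp_force: 61.9
```

Call:
jog_arm:
  rows:
    - {"x": 0,"y": 0,"z": -20,"ax": 0,"ay": 0,"az": 0,"fingers": 40}
    - {"x": 0,"y": 0,"z": -50,"ax": 0,"ay": 0,"az": 0,"fingers": 40}
    - {"x": 0,"y": 0,"z": -50,"ax": 0,"ay": 0,"az": 0,"fingers": 40}
    - {"x": 0,"y": 0,"z": 0,"ax": 0,"ay": 0,"az": 0,"fingers": 40}
    - {"x": 30,"y": -20,"z": 0,"ax": 0,"ay": 0,"az": 0,"fingers": 40}
    - {"x": 30,"y": -20,"z": 0,"ax": 0,"ay": 0,"az": 0,"fingers": 40}
    - {"x": 30,"y": -20,"z": 0,"ax": 0,"ay": 0,"az": 0,"fingers": 40}
    - {"x": 30,"y": -20,"z": 0,"ax": 0,"ay": 0,"az": 0,"fingers": 40}

```text
t: 17.45
eef_pos: [0.556, -0.0052, 0.1176]
tool_rot: [-0.0, 0.688, 0.726, -0.0]
contact_force: [-0.0, 0.6, -1.0]
gripper_width: 0.539
grasp_force: 61.9
```

Call:
jog_arm:
  rows:
    - {"x": 38,"y": -27,"z": 0,"ax": 0,"ay": 0,"az": 0,"fingers": 40}
    - {"x": 38,"y": -28,"z": 0,"ax": 0,"ay": 0,"az": 0,"fingers": 40}
    - {"x": 38,"y": -28,"z": 0,"ax": 0,"ay": 0,"az": 0,"fingers": 40}
    - {"x": 0,"y": 0,"z": 0,"ax": 0,"ay": 0,"az": -8.5,"fingers": 40}
    - {"x": 0,"y": 0,"z": 0,"ax": 0,"ay": 0,"az": -8.5,"fingers": 40}
    - {"x": 0,"y": 0,"z": 0,"ax": 0,"ay": 0,"az": -8.5,"fingers": 40}
    - {"x": 0,"y": 0,"z": 0,"ax": 0,"ay": 0,"az": -8.5,"fingers": 40}
    - {"x": 0,"y": 0,"z": 0,"ax": 0,"ay": 0,"az": -8.5,"fingers": 40}

```text
t: 18.25
eef_pos: [0.4679, 0.103, 0.1178]
tool_rot: [-0.0, 0.375, 0.927, -0.0]
contact_force: [0.0, -0.5, -1.8]
gripper_width: 0.538
grasp_force: 61.9
```

Call:
jog_arm:
  rows:
    - {"x": 0,"y": 0,"z": 0,"ax": 0,"ay": 0,"az": -8.5,"fingers": 40}
    - {"x": 0,"y": 0,"z": 0,"ax": 0,"ay": 0,"az": -8.5,"fingers": 40}
    - {"x": 0,"y": 0,"z": 0,"ax": 0,"ay": 0,"az": -8.5,"fingers": 40}
    - {"x": 0,"y": 0,"z": 0,"ax": 0,"ay": 0,"az": -8.5,"fingers": 40}
    - {"x": 0,"y": 0,"z": 0,"ax": 0,"ay": 0,"az": -8.5,"fingers": 40}
    - {"x": 0,"y": 0,"z": 0,"ax": 0,"ay": 0,"az": -8,"fingers": 40}
    - {"x": 0,"y": 0,"z": 0,"ax": 0,"ay": 0,"az": 0,"fingers": 40}
    - {"x": 0,"y": 0,"z": 0,"ax": 0,"ay": 0,"az": 0,"fingers": 40}

```text
t: 19.05
eef_pos: [0.4681, 0.1029, 0.1179]
tool_rot: [-0.0, -0.051, 0.999, -0.0]
contact_force: [-0.0, 0.2, -0.5]
gripper_width: 0.54
grasp_force: 61.9
```

```bash
cat >> h.py <<'E'
def go(x,y,z,ang=None):
    "tool-frame shift in mm to world target, and az to bring tool x to ang"
    o,r=st(); d=(np.array([x,y,z])-o['eef_pos'])@r*1000; a=np.degrees(np.arctan2(r[1,0],r[0,0]))
    print('go',d.round(1),'yaw',a.round(2),'az',None if ang is None else round(-((ang-a+180)%360-180),2))
E
python3 - <<'E'
from h import *
go(.41,.185,.10,186); print(bot.get_obs()['q'])
E
```

```text
t 19.05 pos [0.4681 0.1029 0.1179] x [-0.995 -0.103  0.001] y [-0.103  0.995  0.   ] z [-0.001 -0.    -1.   ] F [-0.   0.2 -0.5] w 0.54 g 61.9
go [49.3 87.6 18. ] yaw -174.12 az -0.12
[-0.46092836  0.31280271  0.13516097  2.12435966 -0.06400281  0.70869668
  1.38988601]
```

Call:
jog_arm:
  rows:
    - {"x": 20,"y": 30,"z": 0,"ax": 0,"ay": 0,"az": 0,"fingers": 40}
    - {"x": 20,"y": 30,"z": 0,"ax": 0,"ay": 0,"az": 0,"fingers": 40}
    - {"x": 9,"y": 27,"z": 0,"ax": 0,"ay": 0,"az": 0,"fingers": 40}
    - {"x": 0,"y": 0,"z": 0,"ax": 0,"ay": 0,"az": 0,"fingers": 40}
    - {"x": 0,"y": 0,"z": 0,"ax": 0,"ay": 0,"az": 0,"fingers": 40}
    - {"x": 0,"y": 0,"z": 0,"ax": 0,"ay": 0,"az": 0,"fingers": 40}
    - {"x": 0,"y": 0,"z": 0,"ax": 0,"ay": 0,"az": 0,"fingers": 40}
    - {"x": 0,"y": 0,"z": 0,"ax": 0,"ay": 0,"az": 0,"fingers": 40}

```text
t: 19.85
eef_pos: [0.4107, 0.1835, 0.1183]
tool_rot: [0.0, -0.052, 0.999, -0.0]
contact_force: [0.3, -0.3, -0.8]
gripper_width: 0.537
grasp_force: 61.9
```

```bash
python3 c.py w6.png
```

```text
t 19.85 pos [0.4107 0.1835 0.1183] x [-0.995 -0.104  0.   ] y [-0.104  0.995 -0.   ] z [ 0. -0. -1.] F [ 0.3 -0.3 -0.8] w 0.537 g 61.9
[[-0.106  0.949  0.298  0.336]
 [ 0.994  0.101  0.032  0.175]
 [-0.     0.3   -0.954  0.26 ]
 [ 0.     0.     0.     1.   ]] 58.374573710839414
```

View pics/w6.png

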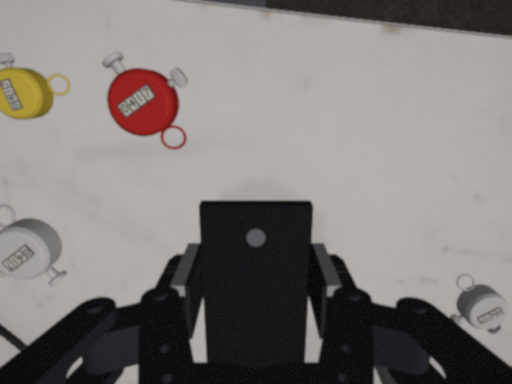

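The wrist view shows the plate held straight at its holed end (255,238). The parked counter is at (25,250), out of the way, and the stand is hidden behind the hand. For the stand and shim_left I'll measure from the first top picture.

```bash
cat > k.py <<'E'
from h import *
c=shot('top'); p=cv2.imread('pics/top0.png'); g=cv2.cvtColor(p,6).astype(float)
S=[]
for x,y in [(217,179),(184,184),(212,134)]:
    q=g[y-4:y+5,x-4:x+5]; w=np.clip(q.max()*.85-q,0,None)
    w=np.clip(np.median(q)-12-q,0,None); yy,xx=np.mgrid[y-4:y+5,x-4:x+5]; S.append(((w*xx).sum()/w.sum(),(w*yy).sum()/w.sum()))
W=onz(c,S,.08); print(np.round(S,1),W.round(4))
for a,b in((0,2),(1,0)):
    d=W[b]-W[a]; print(np.degrees(np.arctan2(d[1],d[0])).round(2),np.linalg.norm(d))
m=((p.max(2)<75)).astype(np.uint8); m[:,:205]=0;m[:,235:]=0;m[:168]=0;m[225:]=0
cv2.imwrite('pics/mk.png',m*255)
R=[];L=[];
for y in range(190,216):
    row=g[y,205:240]; 
    # subpixel edges, threshold 85
    t=85; b=row<t; i=np.where(b)[0]; 
    if len(i)<5: continue
    a,e=i[0],i[-1]
    L.append((205+a-1+(row[a-1]-t)/(row[a-1]-row[a]),y)); R.append((205+e+(t-row[e])/(row[e+1]-row[e]),y))
L=onz(c,L,.007)[:,:2];R=onz(c,R,.007)[:,:2]
for E_ in(L,R):
    vx,vy,x0,y0=cv2.fitLine(E_.astype(np.float32),cv2.DIST_HUBER,0,.01,.01).ravel(); print('edge',np.degrees(np.arctan(vy/vx)),'y at .5',y0+(.5-x0)*vy/vx,'y at .565',y0+(.565-x0)*vy/vx)
# ends, along the columns
for cols,ys in ((range(218,229),range(205,230)),(range(224,227),range(160,185))):
    for x in cols:
        col=g[list(ys),x]; b=np.where(col<85)[0]
        if cols[0]==218: e=b[-1]; y=ys[0]+e+(85-col[e])/(col[e+1]-col[e])
        else: e=b[0]; y=ys[0]+e-1+(col[e-1]-85)/(col[e-1]-col[e])
        print(onz(c,[(x,y)],.007)[0,:2].round(4),end=' ')
    print()
E
python3 k.py
```

```text
[[216.4 179.1]
 [183.2 183.3]
 [211.1 133.9]] [[0.5605 0.2067 0.08  ]
 [0.5466 0.3058 0.08  ]
 [0.6992 0.2265 0.08  ]]
8.12 0.14011047982894365
-81.98 0.10001225350108167
edge 4.8900733 y at .5 0.21954711 y at .565 0.22510824
edge 6.073108 y at .5 0.17343113 y at .565 0.18034677
[0.4459 0.2053] [0.4461 0.2022] [0.4464 0.1991] [0.4469 0.196 ] [0.4468 0.1929] [0.447  0.1898] [0.4474 0.1867] [0.4484 0.1836] [0.4485 0.1805] [0.4489 0.1774] [0.4493 0.1743] 
[0.5962 0.19  ] [0.5969 0.1869] [0.5961 0.1837]
```

```bash
python3 - <<'E'
from h import *
go(.40,.1857,.118,186.)
o,r=st();c=shot('wrist'); w=onz(c,[(200,202),(256,201.5),(312,202),(256,238)],.1253); print(((w-o['eef_pos'])@r*1000).round(1))
E
```

```text
t 19.95 pos [0.4106 0.1838 0.1183] x [-0.994 -0.105  0.   ] y [-0.105  0.994 -0.   ] z [-0. -0. -1.] F [ 0.3  0.8 -0.4] w 0.538 g 61.9
go [10.4  3.   0.3] yaw -173.97 az 0.03
t 19.95 pos [0.4106 0.1838 0.1183] x [-0.994 -0.105  0.   ] y [-0.105  0.994 -0.   ] z [-0. -0. -1.] F [ 0.3  0.8 -0.4] w 0.538 g 61.9
[[ 29.1 -23.6  -7. ]
 [ 29.4  -0.4  -7. ]
 [ 29.2  22.8  -7. ]
 [ 12.8  -0.4  -7. ]]
```

Call:
jog_arm:
  rows:
    - {"x": 10.4,"y": 3,"z": 0,"ax": 0,"ay": 0,"az": 0,"fingers": 40}
    - {"x": 0,"y": 0,"z": 40,"ax": 0,"ay": 0,"az": 0,"fingers": 40}
    - {"x": 0,"y": 0,"z": 40,"ax": 0,"ay": 0,"az": 0,"fingers": 40}
    - {"x": 0,"y": 0,"z": 23,"ax": 0,"ay": 0,"az": 0,"fingers": 40}
    - {"x": 0,"y": 0,"z": 4,"ax": 0,"ay": 0,"az": 0,"fingers": 40}
    - {"x": 0,"y": 0,"z": 0,"ax": 0,"ay": 0,"az": 0,"fingers": 40}
    - {"x": 0,"y": 0,"z": 0,"ax": 0,"ay": 0,"az": 0,"fingers": 40}
    - {"x": 0,"y": 0,"z": 0,"ax": 0,"ay": 0,"az": 0,"fingers": 40}

```text
t: 20.8
eef_pos: [0.4005, 0.1868, 0.0126]
tool_rot: [0.001, -0.053, 0.999, 0.001]
contact_force: [-1.0, -0.1, -0.3]
gripper_width: 0.536
grasp_force: 61.9
```

```bash
python3 - <<'E'
from h import *
go(.4767,.1938,.011,186.)
c=shot('side'); p=c['pixels']; cv2.imwrite('pics/s1.png',cv2.resize(p[130:230,160:290],(780,600),interpolation=cv2.INTER_CUBIC)[:,:,::-1])
E
```

```text
t 20.8 pos [0.4005 0.1868 0.0126] x [-0.994 -0.106 -0.002] y [-0.106  0.994  0.001] z [ 0.002  0.001 -1.   ] F [-1.  -0.1 -0.3] w 0.536 g 61.9
go [-76.5  -1.1   1.7] yaw -173.9 az 0.1
```

View pics/s1.png

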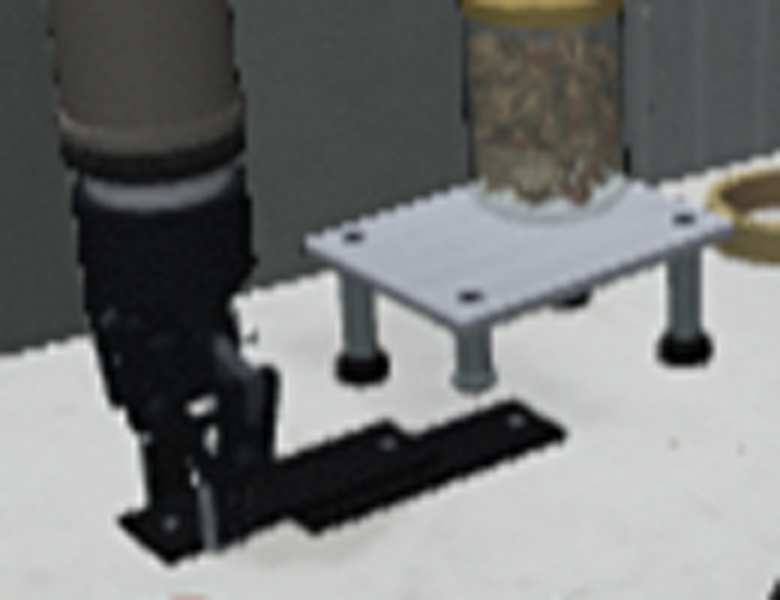

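The side view shows the held plate (tip at crop (390,425)) lined up over shim_left, with the short leg ahead at (475,370). Sliding in.

Call:
jog_arm:
  rows:
    - {"x": -11,"y": -1,"z": 1,"ax": 0,"ay": 0,"az": 0,"fingers": 40}
    - {"x": -11,"y": 0,"z": 0,"ax": 0,"ay": 0,"az": 0,"fingers": 40}
    - {"x": -11,"y": 0,"z": 0,"ax": 0,"ay": 0,"az": 0,"fingers": 40}
    - {"x": -11,"y": 0,"z": 0,"ax": 0,"ay": 0,"az": 0,"fingers": 40}
    - {"x": -11,"y": 0,"z": 0,"ax": 0,"ay": 0,"az": 0,"fingers": 40}
    - {"x": -11,"y": 0,"z": 0,"ax": 0,"ay": 0,"az": 0,"fingers": 40}
    - {"x": -10.5,"y": 0,"z": 0,"ax": 0,"ay": 0,"az": 0,"fingers": 40}
    - {"x": 0,"y": 0,"z": 0,"ax": 0,"ay": 0,"az": 0,"fingers": 40}

```text
t: 21.65
eef_pos: [0.4778, 0.1936, 0.0104]
tool_rot: [0.001, -0.053, 0.999, 0.0]
contact_force: [0.4, 0.0, 0.9]
gripper_width: 0.536
grasp_force: 61.9
```

Call:
jog_arm:
  rows:
    - {"x": 0,"y": 0,"z": 0,"ax": 0,"ay": 0,"az": 0,"fingers": 40}
    - {"x": 0,"y": 0,"z": 1,"ax": 0,"ay": 0,"az": 0,"fingers": 40}
    - {"x": 0,"y": 0,"z": 1,"ax": 0,"ay": 0,"az": 0,"fingers": 40}
    - {"x": 0,"y": 0,"z": 1,"ax": 0,"ay": 0,"az": 0,"fingers": 40}
    - {"x": 0,"y": 0,"z": 0,"ax": 0,"ay": 0,"az": 0,"fingers": 40}
    - {"x": 0,"y": 0,"z": 0,"ax": 0,"ay": 0,"az": 0,"fingers": 40}
    - {"x": 0,"y": 0,"z": 0,"ax": 0,"ay": 0,"az": 0,"fingers": 40}
    - {"x": 0,"y": 0,"z": 0,"ax": 0,"ay": 0,"az": 0,"fingers": 40}

```text
t: 22.45
eef_pos: [0.4758, 0.1934, 0.0073]
tool_rot: [0.0, -0.053, 0.999, 0.0]
contact_force: [0.5, -0.1, -0.6]
gripper_width: 0.535
grasp_force: 61.9
```

```bash
python3 - <<'E'
from h import *
go(.4767,.1938,.0065,186.)
E
```

```text
t 22.45 pos [0.4758 0.1934 0.0073] x [-0.994 -0.107 -0.   ] y [-0.107  0.994  0.   ] z [ 0.  0. -1.] F [ 0.5 -0.1 -0.6] w 0.535 g 61.9
go [-0.9  0.3  0.8] yaw -173.89 az 0.11
```

Call:
jog_arm:
  rows:
    - {"x": -1,"y": 0,"z": 1,"ax": 0,"ay": 0,"az": 0,"fingers": 40}
    - {"x": 0,"y": 0,"z": 0,"ax": 0,"ay": 0,"az": 0,"fingers": 40}
    - {"x": 0,"y": 0,"z": 0,"ax": 0,"ay": 0,"az": 0,"fingers": 60}
    - {"x": 0,"y": 0,"z": 0,"ax": 0,"ay": 0,"az": 0,"fingers": 60}
    - {"x": 0,"y": 0,"z": 0,"ax": 0,"ay": 0,"az": 0,"fingers": 60}
    - {"x": 0,"y": 0,"z": 0,"ax": 0,"ay": 0,"az": 0,"fingers": 60}
    - {"x": 0,"y": 0,"z": -20,"ax": 0,"ay": 0,"az": 0,"fingers": 60}
    - {"x": 0,"y": 0,"z": -40,"ax": 0,"ay": 0,"az": 0,"fingers": 60}

```text
t: 23.25
eef_pos: [0.4748, 0.1925, 0.0647]
tool_rot: [-0.003, -0.053, 0.999, -0.001]
contact_force: [0.9, -0.0, 0.6]
gripper_width: 0.702
grasp_force: 0.0
```

Call:
jog_arm:
  rows:
    - {"x": 0,"y": 0,"z": -50,"ax": 0,"ay": 0,"az": 0,"fingers": 64}
    - {"x": 0,"y": 0,"z": -30,"ax": 0,"ay": 0,"az": 0,"fingers": 64}
    - {"x": 0,"y": 0,"z": 0,"ax": 0,"ay": 0,"az": 0,"fingers": 64}
    - {"x": 0,"y": 0,"z": 0,"ax": 0,"ay": 0,"az": 0,"fingers": 64}
    - {"x": 0,"y": 0,"z": 0,"ax": 0,"ay": 0,"az": 0,"fingers": 64}
    - {"x": 0,"y": 0,"z": 0,"ax": 0,"ay": 0,"az": 0,"fingers": 64}
    - {"x": 0,"y": 0,"z": 0,"ax": 0,"ay": 0,"az": 0,"fingers": 64}
    - {"x": 0,"y": 0,"z": 0,"ax": 0,"ay": 0,"az": 0,"fingers": 64}

```text
t: 24.05
eef_pos: [0.4765, 0.1933, 0.1455]
tool_rot: [-0.001, -0.053, 0.999, -0.0]
contact_force: [-0.1, -0.1, -0.3]
gripper_width: 0.751
grasp_force: 0.0
```

```bash
python3 g.py .014 w7.png
```

```text
t 24.05 pos [0.4765 0.1933 0.1455] x [-0.994 -0.106  0.001] y [-0.106  0.994 -0.001] z [-0.001 -0.001 -1.   ] F [-0.1 -0.1 -0.3] w 0.751 g 0.0
[ 228  145   59  150 7609] [[286, 146], [228, 148], [231, 294], [247, 293], [255, 276], [281, 278]] rect [0.5152 0.1973] [0.1377 0.0474] 5.34 toolrel [-3.910e+01 -1.000e-01  1.315e+02]
[    0   248   512   136 32933] 40 rect [0.6111 0.2071] [0.1488 0.5087] 6.21 toolrel [-135.5   -0.5  131.3]
```

Call:
jog_arm:
  rows:
    - {"x": 11.6,"y": -46.9,"z": -5,"ax": 0,"ay": 0,"az": 0,"fingers": 62}
    - {"x": 11.6,"y": -46.9,"z": -5,"ax": 0,"ay": 0,"az": 0,"fingers": 62}
    - {"x": 11.6,"y": -46.9,"z": 0,"ax": 0,"ay": 0,"az": 0,"fingers": 62}
    - {"x": 11.6,"y": -46.9,"z": 0,"ax": 0,"ay": 0,"az": 0,"fingers": 62}
    - {"x": 11.6,"y": -46.9,"z": 0,"ax": 0,"ay": 0,"az": 0,"fingers": 62}
    - {"x": 11.6,"y": -46.9,"z": 0,"ax": 0,"ay": 0,"az": 0,"fingers": 62}
    - {"x": 11.6,"y": -46.9,"z": 0,"ax": 0,"ay": 0,"az": 0,"fingers": 62}
    - {"x": 0,"y": 0,"z": 0,"ax": 0,"ay": 0,"az": 8.5,"fingers": 62}

```text
t: 24.9
eef_pos: [0.4292, -0.1487, 0.1566]
tool_rot: [0.0, 0.025, 1.0, -0.001]
contact_force: [-1.0, 1.4, 0.1]
gripper_width: 0.726
grasp_force: 0.0
```

Call:
jog_arm:
  rows:
    - {"x": 0,"y": 0,"z": 0,"ax": 0,"ay": 0,"az": 8.5,"fingers": 62}
    - {"x": 0,"y": 0,"z": 0,"ax": 0,"ay": 0,"az": 8.5,"fingers": 62}
    - {"x": 0,"y": 0,"z": 0,"ax": 0,"ay": 0,"az": 8.5,"fingers": 62}
    - {"x": 0,"y": 0,"z": 0,"ax": 0,"ay": 0,"az": 8.5,"fingers": 62}
    - {"x": 0,"y": 0,"z": 0,"ax": 0,"ay": 0,"az": 8.5,"fingers": 62}
    - {"x": 0,"y": 0,"z": 0,"ax": 0,"ay": 0,"az": 8.5,"fingers": 62}
    - {"x": 0,"y": 0,"z": 0,"ax": 0,"ay": 0,"az": 8.5,"fingers": 62}
    - {"x": 0,"y": 0,"z": 0,"ax": 0,"ay": 0,"az": 8.5,"fingers": 62}

```text
t: 25.7
eef_pos: [0.4311, -0.1416, 0.1562]
tool_rot: [-0.0, 0.579, 0.815, -0.0]
contact_force: [-0.2, -0.1, 0.1]
gripper_width: 0.724
grasp_force: 0.0
```

Call:
jog_arm:
  rows:
    - {"x": 0,"y": 0,"z": 0,"ax": 0,"ay": 0,"az": 8.5,"fingers": 62}
    - {"x": 0,"y": 0,"z": 0,"ax": 0,"ay": 0,"az": 7.2,"fingers": 62}
    - {"x": 0,"y": 0,"z": 0,"ax": 0,"ay": 0,"az": 0,"fingers": 62}
    - {"x": 0,"y": 0,"z": 0,"ax": 0,"ay": 0,"az": 0,"fingers": 62}
    - {"x": 0,"y": 0,"z": 0,"ax": 0,"ay": 0,"az": 0,"fingers": 62}
    - {"x": 0,"y": 0,"z": 0,"ax": 0,"ay": 0,"az": 0,"fingers": 62}
    - {"x": 0,"y": 0,"z": 0,"ax": 0,"ay": 0,"az": 0,"fingers": 62}
    - {"x": 0,"y": 0,"z": 0,"ax": 0,"ay": 0,"az": 0,"fingers": 62}

```text
t: 26.5
eef_pos: [0.431, -0.1416, 0.1563]
tool_rot: [-0.0, 0.682, 0.731, 0.0]
contact_force: [-0.6, 0.5, 0.6]
gripper_width: 0.728
grasp_force: 0.0
```

```bash
python3 g.py .027 w8.png 60
```

```text
t 26.5 pos [ 0.431  -0.1416  0.1563] x [-0.069  0.998  0.   ] y [ 0.998  0.069 -0.   ] z [-0.  0. -1.] F [-0.6  0.5  0.6] w 0.728 g 0.0
[    0     0   512   384 57664] 39 rect [ 0.4351 -0.1791] [0.5047 0.3391] 3.97 toolrel [-37.6   1.5 129.3]
[ 222  143   64  169 9743] [[229, 143], [222, 174], [230, 309], [281, 310], [284, 144]] rect [ 0.4339 -0.1874] [0.051  0.1559] 4.16 toolrel [-45.8  -0.3 129.3]
```

View pics/w8.png

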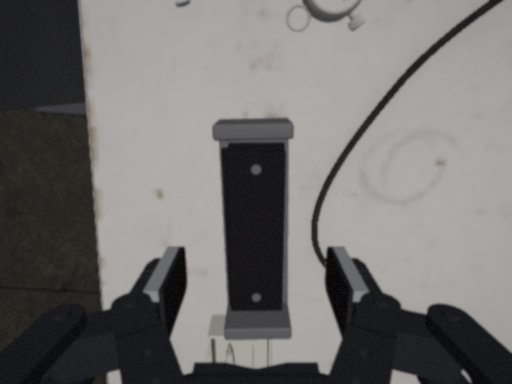

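The wrist view shows the caddy with blocks at (253,130) and (257,322), and a straight pile between them. It is centred on the tool line. I'll descend to the uppermost plate.

Call:
jog_arm:
  rows:
    - {"x": 0,"y": 0,"z": 40,"ax": 0,"ay": 0,"az": 0,"fingers": 62}
    - {"x": 0,"y": 0,"z": 40,"ax": 0,"ay": 0,"az": 0,"fingers": 62}
    - {"x": 0,"y": 0,"z": 30,"ax": 0,"ay": 0,"az": 0,"fingers": 62}
    - {"x": 0,"y": 0,"z": 15,"ax": 0,"ay": 0,"az": 0,"fingers": 62}
    - {"x": 0,"y": 0,"z": 5,"ax": 0,"ay": 0,"az": 0,"fingers": 62}
    - {"x": 0,"y": 0,"z": 0,"ax": 0,"ay": 0,"az": 0,"fingers": 62}
    - {"x": 0,"y": 0,"z": 0,"ax": 0,"ay": 0,"az": 0,"fingers": 62}
    - {"x": 0,"y": 0,"z": 0,"ax": 0,"ay": 0,"az": 0,"fingers": 62}

```text
t: 27.35
eef_pos: [0.4319, -0.1417, 0.0272]
tool_rot: [0.001, 0.683, 0.731, 0.001]
contact_force: [-1.2, -0.1, 0.1]
gripper_width: 0.726
grasp_force: 0.0
```

```bash
python3 - <<'E'
from h import *
go(.434-.0032,-.1874+.0449,.0200,94.1)
E
```

```text
t 27.35 pos [ 0.4319 -0.1417  0.0272] x [-0.068  0.998 -0.   ] y [0.998 0.068 0.002] z [ 0.002 -0.    -1.   ] F [-1.2 -0.1  0.1] w 0.726 g 0.0
go [-0.7 -1.2  7.2] yaw 93.92 az -0.18
```

Call:
jog_arm:
  rows:
    - {"x": 0,"y": -1,"z": 4,"ax": 0,"ay": 0,"az": 0,"fingers": 62}
    - {"x": 0,"y": 0,"z": 3,"ax": 0,"ay": 0,"az": 0,"fingers": 62}
    - {"x": 0,"y": 0,"z": 0,"ax": 0,"ay": 0,"az": 0,"fingers": 62}
    - {"x": 0,"y": 0,"z": 0,"ax": 0,"ay": 0,"az": 0,"fingers": 40}
    - {"x": 0,"y": 0,"z": 0,"ax": 0,"ay": 0,"az": 0,"fingers": 40}
    - {"x": 0,"y": 0,"z": 0,"ax": 0,"ay": 0,"az": 0,"fingers": 40}
    - {"x": 0,"y": 0,"z": 0,"ax": 0,"ay": 0,"az": 0,"fingers": 40}
    - {"x": 0,"y": 0,"z": 0,"ax": 0,"ay": 0,"az": 0,"fingers": 40}
  force: 60

```text
t: 28.15
eef_pos: [0.4301, -0.1416, 0.0197]
tool_rot: [-0.0, 0.682, 0.731, 0.0]
contact_force: [-1.5, 0.6, 7.1]
gripper_width: 0.537
grasp_force: 60.1
```

Call:
jog_arm:
  rows:
    - {"x": 0,"y": 0,"z": -10,"ax": 0,"ay": 0,"az": 0,"fingers": 40}
    - {"x": 0,"y": 0,"z": -30,"ax": 0,"ay": 0,"az": 0,"fingers": 40}
    - {"x": 0,"y": 0,"z": -50,"ax": 0,"ay": 0,"az": 0,"fingers": 40}
    - {"x": 0,"y": 0,"z": -30,"ax": 0,"ay": 0,"az": 0,"fingers": 40}
    - {"x": 0,"y": 0,"z": 0,"ax": 0,"ay": 0,"az": 0,"fingers": 40}
    - {"x": 0,"y": 0,"z": 0,"ax": 0,"ay": 0,"az": 0,"fingers": 40}
    - {"x": 0,"y": 0,"z": 0,"ax": 0,"ay": 0,"az": 0,"fingers": 40}
    - {"x": 0,"y": 0,"z": 0,"ax": 0,"ay": 0,"az": 0,"fingers": 40}

```text
t: 28.95
eef_pos: [0.429, -0.1415, 0.1381]
tool_rot: [-0.001, 0.683, 0.731, -0.001]
contact_force: [-0.7, -0.2, -1.2]
gripper_width: 0.536
grasp_force: 61.8
```

```bash
cat > held.py <<'E'
from h import *
# rear end of the held plate, relative to the tool (mm): plate top about 7 mm above the tips
o,r=st(); c=shot('wrist'); g=cv2.cvtColor(c['pixels'],cv2.COLOR_RGB2GRAY).astype(float)
P=[]
for x in (215,230,256,280,295):
    col=g[150:260,x]; col=cv2.GaussianBlur(col[:,None],(1,5),0).ravel(); P.append((x,150+np.argmin(np.diff(col))+.5))
top=o['eef_pos'][2]+.007; w=onz(c,P,top); print(np.round(P,1).tolist()); print(((w-o['eef_pos'])@r*1000).round(1))
row=int(np.median([p[1] for p in P]))+6; l=g[row,150:360]; d=np.diff(l); a=150+np.argmin(d[:100])+.5; b=150+100+np.argmax(d[100:])+.5
w=onz(c,[(a,row),(b,row)],top); print('sides',((w-o['eef_pos'])@r*1000).round(1).tolist())
E
python3 held.py
```

```text
t 28.95 pos [ 0.429  -0.1415  0.1381] x [-0.068  0.998  0.   ] y [ 0.998  0.068 -0.003] z [-0.003  0.    -1.   ] F [-0.7 -0.2 -1.2] w 0.536 g 61.8
[[215.0, 207.5], [230.0, 151.5], [256.0, 252.5], [280.0, 204.5], [295.0, 206.5]]
[[ 27.1 -15.8  -7. ]
 [ 50.7  -9.   -7. ]
 [  6.3   1.4  -7. ]
 [ 28.5  11.3  -7. ]
 [ 27.6  17.6  -7. ]]
sides [[25.1, -22.3, -6.9], [25.2, 24.1, -7.1]]
```

Call:
jog_arm:
  rows:
    - {"x": 30,"y": 5,"z": 0,"ax": 0,"ay": 0,"az": 0,"fingers": 40}
    - {"x": 40,"y": 4,"z": 0,"ax": 0,"ay": 0,"az": 0,"fingers": 40}
    - {"x": 45,"y": 4,"z": 0,"ax": 0,"ay": 0,"az": 0,"fingers": 40}
    - {"x": 45,"y": 4,"z": 0,"ax": 0,"ay": 0,"az": 0,"fingers": 40}
    - {"x": 45,"y": 4,"z": 0,"ax": 0,"ay": 0,"az": 0,"fingers": 40}
    - {"x": 45,"y": 4,"z": 0,"ax": 0,"ay": 0,"az": 0,"fingers": 40}
    - {"x": 45,"y": 4,"z": 0,"ax": 0,"ay": 0,"az": 0,"fingers": 40}
    - {"x": 35,"y": 4,"z": 0,"ax": 0,"ay": 0,"az": 0,"fingers": 40}

```text
t: 29.8
eef_pos: [0.4397, 0.1925, 0.1385]
tool_rot: [-0.0, 0.682, 0.732, -0.001]
contact_force: [-0.0, -0.6, -1.2]
gripper_width: 0.535
grasp_force: 61.8
```

Call:
jog_arm:
  rows:
    - {"x": 0,"y": 0,"z": 0,"ax": 0,"ay": 0,"az": -8.5,"fingers": 40}
    - {"x": 0,"y": 0,"z": 0,"ax": 0,"ay": 0,"az": -8.5,"fingers": 40}
    - {"x": 0,"y": 0,"z": 0,"ax": 0,"ay": 0,"az": -8.5,"fingers": 40}
    - {"x": 0,"y": 0,"z": 0,"ax": 0,"ay": 0,"az": -8.5,"fingers": 40}
    - {"x": 0,"y": 0,"z": 0,"ax": 0,"ay": 0,"az": -8.5,"fingers": 40}
    - {"x": 0,"y": 0,"z": 0,"ax": 0,"ay": 0,"az": -8.5,"fingers": 40}
    - {"x": 0,"y": 0,"z": 0,"ax": 0,"ay": 0,"az": -8.5,"fingers": 40}
    - {"x": 0,"y": 0,"z": 0,"ax": 0,"ay": 0,"az": -8.5,"fingers": 40}

```text
t: 30.6
eef_pos: [0.44, 0.1894, 0.1383]
tool_rot: [-0.001, 0.154, 0.988, -0.001]
contact_force: [-0.9, 0.9, 0.4]
gripper_width: 0.53
grasp_force: 61.7
```

Call:
jog_arm:
  rows:
    - {"x": 0,"y": 0,"z": 0,"ax": 0,"ay": 0,"az": -8.5,"fingers": 40}
    - {"x": 0,"y": 0,"z": 0,"ax": 0,"ay": 0,"az": -8.5,"fingers": 40}
    - {"x": 0,"y": 0,"z": 0,"ax": 0,"ay": 0,"az": -7,"fingers": 40}
    - {"x": 0,"y": 0,"z": 0,"ax": 0,"ay": 0,"az": 0,"fingers": 40}
    - {"x": 0,"y": 0,"z": 0,"ax": 0,"ay": 0,"az": 0,"fingers": 40}
    - {"x": 0,"y": 0,"z": 0,"ax": 0,"ay": 0,"az": 0,"fingers": 40}
    - {"x": 0,"y": 0,"z": 0,"ax": 0,"ay": 0,"az": 0,"fingers": 40}
    - {"x": 0,"y": 0,"z": 0,"ax": 0,"ay": 0,"az": 0,"fingers": 40}

```text
t: 31.4
eef_pos: [0.4404, 0.1899, 0.1393]
tool_rot: [-0.0, -0.051, 0.999, -0.0]
contact_force: [-0.6, -0.5, -0.8]
gripper_width: 0.533
grasp_force: 61.7
```

```bash
python3 held.py; python3 -c "
from h import *
go(.40,.1857,.138,186)"
```

```text
t 31.4 pos [0.4404 0.1899 0.1393] x [-0.995 -0.102  0.   ] y [-0.102  0.995 -0.   ] z [-0. -0. -1.] F [-0.6 -0.5 -0.8] w 0.533 g 61.7
[[215.0, 207.5], [230.0, 190.5], [256.0, 188.5], [280.0, 188.5], [295.0, 206.5]]
[[ 26.7 -17.5  -7. ]
 [ 34.1 -11.1  -7. ]
 [ 35.   -0.4  -7. ]
 [ 35.    9.4  -7. ]
 [ 27.2  15.8  -7. ]]
sides [[31.7, -12.6, -7.0], [31.8, 11.8, -7.0]]
t 31.45 pos [0.4404 0.1899 0.1393] x [-0.995 -0.102  0.   ] y [-0.102  0.995 -0.   ] z [-0. -0. -1.] F [-0.9  1.2 -1. ] w 0.532 g 61.7
go [40.6  0.   1.3] yaw -174.12 az -0.12
```

Call:
jog_arm:
  rows:
    - {"x": 42,"y": 0,"z": 0,"ax": 0,"ay": 0,"az": 0,"fingers": 40}
    - {"x": 0,"y": 0,"z": 40,"ax": 0,"ay": 0,"az": 0,"fingers": 40}
    - {"x": 0,"y": 0,"z": 40,"ax": 0,"ay": 0,"az": 0,"fingers": 40}
    - {"x": 0,"y": 0,"z": 30,"ax": 0,"ay": 0,"az": 0,"fingers": 40}
    - {"x": 0,"y": 0,"z": 12,"ax": 0,"ay": 0,"az": 0,"fingers": 40}
    - {"x": 0,"y": 0,"z": 0,"ax": 0,"ay": 0,"az": 0,"fingers": 40}
    - {"x": 0,"y": 0,"z": 0,"ax": 0,"ay": 0,"az": 0,"fingers": 40}
    - {"x": 0,"y": 0,"z": 0,"ax": 0,"ay": 0,"az": 0,"fingers": 40}

```text
t: 32.25
eef_pos: [0.3998, 0.186, 0.0186]
tool_rot: [0.001, -0.051, 0.999, 0.001]
contact_force: [-0.9, 0.0, -0.1]
gripper_width: 0.532
grasp_force: 61.8
```

```bash
python3 - <<'E'
from h import *
go(.4746,.1936,.0175,186.)
c=shot('side'); p=c['pixels']; cv2.imwrite('pics/s2.png',cv2.resize(p[130:230,160:290],(780,600),interpolation=cv2.INTER_CUBIC)[:,:,::-1])
E
```

```text
t 32.25 pos [0.3998 0.186  0.0186] x [-0.995 -0.103 -0.002] y [-0.103  0.995  0.001] z [ 0.002  0.001 -1.   ] F [-0.9  0.  -0.1] w 0.532 g 61.8
go [-75.2  -0.2   1.2] yaw -174.1 az -0.1
```

Call:
jog_arm:
  rows:
    - {"x": -11,"y": 0,"z": 1,"ax": 0,"ay": 0,"az": 0,"fingers": 40}
    - {"x": -11,"y": 0,"z": 0,"ax": 0,"ay": 0,"az": 0,"fingers": 40}
    - {"x": -11,"y": 0,"z": 0,"ax": 0,"ay": 0,"az": 0,"fingers": 40}
    - {"x": -11,"y": 0,"z": 0,"ax": 0,"ay": 0,"az": 0,"fingers": 40}
    - {"x": -11,"y": 0,"z": 0,"ax": 0,"ay": 0,"az": 0,"fingers": 40}
    - {"x": -11,"y": 0,"z": 0,"ax": 0,"ay": 0,"az": 0,"fingers": 40}
    - {"x": -9,"y": 0,"z": 0,"ax": 0,"ay": 0,"az": 0,"fingers": 40}
    - {"x": 0,"y": 0,"z": 0,"ax": 0,"ay": 0,"az": 0,"fingers": 40}

```text
t: 33.1
eef_pos: [0.4749, 0.1934, 0.0164]
tool_rot: [0.001, -0.051, 0.999, 0.0]
contact_force: [0.5, -0.3, -0.6]
gripper_width: 0.534
grasp_force: 61.8
```

Call:
jog_arm:
  rows:
    - {"x": 0,"y": 0,"z": 0,"ax": 0,"ay": 0,"az": 0,"fingers": 40}
    - {"x": 0,"y": 0,"z": 1,"ax": 0,"ay": 0,"az": 0,"fingers": 40}
    - {"x": 0,"y": 0,"z": 1,"ax": 0,"ay": 0,"az": 0,"fingers": 40}
    - {"x": 0,"y": 0,"z": 0,"ax": 0,"ay": 0,"az": 0,"fingers": 40}
    - {"x": 0,"y": 0,"z": 0,"ax": 0,"ay": 0,"az": 0,"fingers": 40}
    - {"x": 0,"y": 0,"z": 0,"ax": 0,"ay": 0,"az": 0,"fingers": 40}
    - {"x": 0,"y": 0,"z": 0,"ax": 0,"ay": 0,"az": 0,"fingers": 40}
    - {"x": 0,"y": 0,"z": 0,"ax": 0,"ay": 0,"az": 0,"fingers": 40}

```text
t: 33.9
eef_pos: [0.4733, 0.1932, 0.0143]
tool_rot: [0.0, -0.052, 0.999, 0.0]
contact_force: [0.8, -1.0, -0.7]
gripper_width: 0.535
grasp_force: 61.8
```

```bash
python3 - <<'E'
from h import *
go(.4746,.1936,.0137,186.)
E
```

```text
t 33.9 pos [0.4733 0.1932 0.0143] x [-0.995 -0.103 -0.   ] y [-0.103  0.995  0.   ] z [ 0.  0. -1.] F [ 0.8 -1.  -0.7] w 0.535 g 61.8
go [-1.3  0.2  0.6] yaw -174.09 az -0.09
```

Call:
jog_arm:
  rows:
    - {"x": -1.3,"y": 0.2,"z": 0.6,"ax": 0,"ay": 0,"az": 0,"fingers": 40}
    - {"x": 0,"y": 0,"z": 0,"ax": 0,"ay": 0,"az": 0,"fingers": 40}
    - {"x": 0,"y": 0,"z": 0,"ax": 0,"ay": 0,"az": 0,"fingers": 60}
    - {"x": 0,"y": 0,"z": 0,"ax": 0,"ay": 0,"az": 0,"fingers": 60}
    - {"x": 0,"y": 0,"z": 0,"ax": 0,"ay": 0,"az": 0,"fingers": 60}
    - {"x": 0,"y": 0,"z": 0,"ax": 0,"ay": 0,"az": 0,"fingers": 60}
    - {"x": 0,"y": 0,"z": -20,"ax": 0,"ay": 0,"az": 0,"fingers": 60}
    - {"x": 0,"y": 0,"z": -40,"ax": 0,"ay": 0,"az": 0,"fingers": 60}

```text
t: 34.7
eef_pos: [0.4725, 0.1926, 0.0721]
tool_rot: [-0.003, -0.052, 0.999, -0.001]
contact_force: [1.3, 0.7, 0.4]
gripper_width: 0.699
grasp_force: 0.0
```

Call:
jog_arm:
  rows:
    - {"x": 0,"y": 0,"z": -50,"ax": 0,"ay": 0,"az": 0,"fingers": 62}
    - {"x": 0,"y": 0,"z": -22,"ax": 0,"ay": 0,"az": 0,"fingers": 62}
    - {"x": 0,"y": 0,"z": 0,"ax": 0,"ay": 0,"az": 0,"fingers": 62}
    - {"x": 0,"y": 0,"z": 0,"ax": 0,"ay": 0,"az": 0,"fingers": 62}
    - {"x": 0,"y": 0,"z": 0,"ax": 0,"ay": 0,"az": 0,"fingers": 62}
    - {"x": 0,"y": 0,"z": 0,"ax": 0,"ay": 0,"az": 0,"fingers": 62}
    - {"x": 0,"y": 0,"z": 0,"ax": 0,"ay": 0,"az": 0,"fingers": 62}
    - {"x": 0,"y": 0,"z": 0,"ax": 0,"ay": 0,"az": 0,"fingers": 62}

```text
t: 35.5
eef_pos: [0.4743, 0.1934, 0.145]
tool_rot: [-0.001, -0.052, 0.999, -0.0]
contact_force: [0.0, -0.3, 0.3]
gripper_width: 0.726
grasp_force: 0.0
```

```bash
python3 g.py .021 w9.png; python3 -c "
from h import *
go(.4308,-.1425,.1563,94.1)"
```

```text
t 35.5 pos [0.4743 0.1934 0.145 ] x [-0.995 -0.103  0.001] y [-0.103  0.995 -0.001] z [-0.001 -0.001 -1.   ] F [ 0.  -0.3  0.3] w 0.726 g 0.0
[ 227  148   60  149 7705] [[285, 148], [227, 151], [231, 296], [247, 296], [257, 278], [283, 283]] rect [0.5119 0.1974] [0.1332 0.047 ] 6.12 toolrel [-38.1   0.2 124. ]
[    0   248   512   136 33044] 40 rect [0.6032 0.2061] [0.1447 0.4947] 6.0 toolrel [-129.7   -0.5  123.8]
t 35.55 pos [0.4743 0.1934 0.1452] x [-0.995 -0.103  0.001] y [-0.103  0.995 -0.   ] z [-0.001 -0.001 -1.   ] F [0.3 0.5 0.1] w 0.727 g 0.0
go [  77.9 -329.7  -10.9] yaw -174.09 az 91.81
```

Call:
jog_arm:
  rows:
    - {"x": 11.1,"y": -47.1,"z": -5,"ax": 0,"ay": 0,"az": 0,"fingers": 62}
    - {"x": 11.1,"y": -47.1,"z": -6,"ax": 0,"ay": 0,"az": 0,"fingers": 62}
    - {"x": 11.1,"y": -47.1,"z": 0,"ax": 0,"ay": 0,"az": 0,"fingers": 62}
    - {"x": 11.1,"y": -47.1,"z": 0,"ax": 0,"ay": 0,"az": 0,"fingers": 62}
    - {"x": 11.1,"y": -47.1,"z": 0,"ax": 0,"ay": 0,"az": 0,"fingers": 62}
    - {"x": 11.1,"y": -47.1,"z": 0,"ax": 0,"ay": 0,"az": 0,"fingers": 62}
    - {"x": 11.1,"y": -47.1,"z": 0,"ax": 0,"ay": 0,"az": 0,"fingers": 62}
    - {"x": 0,"y": 0,"z": 0,"ax": 0,"ay": 0,"az": 8.5,"fingers": 62}

```text
t: 36.35
eef_pos: [0.4295, -0.1496, 0.157]
tool_rot: [0.0, 0.027, 1.0, -0.001]
contact_force: [-0.2, 0.8, 0.4]
gripper_width: 0.726
grasp_force: 0.0
```

Call:
jog_arm:
  rows:
    - {"x": 0,"y": 0,"z": 0,"ax": 0,"ay": 0,"az": 8.5,"fingers": 62}
    - {"x": 0,"y": 0,"z": 0,"ax": 0,"ay": 0,"az": 8.5,"fingers": 62}
    - {"x": 0,"y": 0,"z": 0,"ax": 0,"ay": 0,"az": 8.5,"fingers": 62}
    - {"x": 0,"y": 0,"z": 0,"ax": 0,"ay": 0,"az": 8.5,"fingers": 62}
    - {"x": 0,"y": 0,"z": 0,"ax": 0,"ay": 0,"az": 8.5,"fingers": 62}
    - {"x": 0,"y": 0,"z": 0,"ax": 0,"ay": 0,"az": 8.5,"fingers": 62}
    - {"x": 0,"y": 0,"z": 0,"ax": 0,"ay": 0,"az": 8.5,"fingers": 62}
    - {"x": 0,"y": 0,"z": 0,"ax": 0,"ay": 0,"az": 8.5,"fingers": 62}

```text
t: 37.15
eef_pos: [0.4312, -0.1424, 0.1566]
tool_rot: [-0.0, 0.58, 0.814, -0.0]
contact_force: [0.4, -1.0, 0.4]
gripper_width: 0.725
grasp_force: 0.0
```

Call:
jog_arm:
  rows:
    - {"x": 0,"y": 0,"z": 0,"ax": 0,"ay": 0,"az": 8.5,"fingers": 62}
    - {"x": 0,"y": 0,"z": 0,"ax": 0,"ay": 0,"az": 6.8,"fingers": 62}
    - {"x": 0,"y": 0,"z": 0,"ax": 0,"ay": 0,"az": 0,"fingers": 62}
    - {"x": 0,"y": 0,"z": 0,"ax": 0,"ay": 0,"az": 0,"fingers": 62}
    - {"x": 0,"y": 0,"z": 0,"ax": 0,"ay": 0,"az": 0,"fingers": 62}
    - {"x": 0,"y": 0,"z": 0,"ax": 0,"ay": 0,"az": 0,"fingers": 62}
    - {"x": 0,"y": 0,"z": 0,"ax": 0,"ay": 0,"az": 0,"fingers": 62}
    - {"x": 0,"y": 0,"z": 0,"ax": 0,"ay": 0,"az": 0,"fingers": 62}

```text
t: 37.95
eef_pos: [0.4312, -0.1425, 0.1567]
tool_rot: [-0.0, 0.681, 0.732, 0.0]
contact_force: [-0.1, 0.2, 0.5]
gripper_width: 0.725
grasp_force: 0.0
```

```bash
python3 g.py .020 w10.png 50; python3 -c "
from h import *
go(.4308,-.1425,.0275,94.1)"
```

```text
t 37.95 pos [ 0.4312 -0.1425  0.1567] x [-0.072  0.997  0.   ] y [0.997 0.072 0.   ] z [-0.  0. -1.] F [-0.1  0.2  0.5] w 0.725 g 0.0
[    0     0   512   384 56924] 45 rect [ 0.4357 -0.1829] [0.5184 0.3484] 4.17 toolrel [-40.7   1.6 136.7]
[ 222  142   62  162 9068] [[230, 142], [222, 147], [229, 302], [277, 302], [283, 143]] rect [ 0.4343 -0.1866] [0.0507 0.1525] 5.31 toolrel [-4.420e+01 -1.000e-01  1.367e+02]
t 38.0 pos [ 0.4312 -0.1425  0.1567] x [-0.072  0.997  0.   ] y [0.997 0.072 0.   ] z [ 0.  0. -1.] F [0.1 0.7 0.2] w 0.73 g 0.0
go [  0.   -0.5 129.2] yaw 94.12 az 0.02
```

Call:
jog_arm:
  rows:
    - {"x": 0,"y": 0,"z": 40,"ax": 0,"ay": 0,"az": 0,"fingers": 62}
    - {"x": 0,"y": 0,"z": 40,"ax": 0,"ay": 0,"az": 0,"fingers": 62}
    - {"x": 0,"y": 0,"z": 30,"ax": 0,"ay": 0,"az": 0,"fingers": 62}
    - {"x": 0,"y": 0,"z": 20,"ax": 0,"ay": 0,"az": 0,"fingers": 62}
    - {"x": 0,"y": 0,"z": 7,"ax": 0,"ay": 0,"az": 0,"fingers": 62}
    - {"x": 0,"y": 0,"z": 0,"ax": 0,"ay": 0,"az": 0,"fingers": 62}
    - {"x": 0,"y": 0,"z": 0,"ax": 0,"ay": 0,"az": 0,"fingers": 62}
    - {"x": 0,"y": 0,"z": 0,"ax": 0,"ay": 0,"az": 0,"fingers": 62}

```text
t: 38.8
eef_pos: [0.4322, -0.1425, 0.0207]
tool_rot: [0.001, 0.681, 0.732, 0.001]
contact_force: [-0.4, 1.0, 0.6]
gripper_width: 0.725
grasp_force: 0.0
```

Call:
jog_arm:
  rows:
    - {"x": 0,"y": -1,"z": 4,"ax": 0,"ay": 0,"az": 0,"fingers": 62}
    - {"x": 0,"y": 0,"z": 3,"ax": 0,"ay": 0,"az": 0,"fingers": 62}
    - {"x": 0,"y": 0,"z": 0,"ax": 0,"ay": 0,"az": 0,"fingers": 62}
    - {"x": 0,"y": 0,"z": 0,"ax": 0,"ay": 0,"az": 0,"fingers": 62}
    - {"x": 0,"y": 0,"z": 0,"ax": 0,"ay": 0,"az": 0,"fingers": 62}
    - {"x": 0,"y": 0,"z": 0,"ax": 0,"ay": 0,"az": 0,"fingers": 62}
    - {"x": 0,"y": 0,"z": 0,"ax": 0,"ay": 0,"az": 0,"fingers": 62}
    - {"x": 0,"y": 0,"z": 0,"ax": 0,"ay": 0,"az": 0,"fingers": 62}

```text
t: 39.6
eef_pos: [0.4303, -0.1425, 0.0127]
tool_rot: [0.0, 0.681, 0.732, 0.0]
contact_force: [-0.6, -0.0, -0.9]
gripper_width: 0.726
grasp_force: 0.0
```

Call:
jog_arm:
  rows:
    - {"x": 0,"y": 0,"z": 0,"ax": 0,"ay": 0,"az": 0,"fingers": 40}
    - {"x": 0,"y": 0,"z": 0,"ax": 0,"ay": 0,"az": 0,"fingers": 40}
    - {"x": 0,"y": 0,"z": 0,"ax": 0,"ay": 0,"az": 0,"fingers": 40}
    - {"x": 0,"y": 0,"z": 0,"ax": 0,"ay": 0,"az": 0,"fingers": 40}
    - {"x": 0,"y": 0,"z": 0,"ax": 0,"ay": 0,"az": 0,"fingers": 40}
    - {"x": 0,"y": 0,"z": 0,"ax": 0,"ay": 0,"az": 0,"fingers": 40}
    - {"x": 0,"y": 0,"z": 0,"ax": 0,"ay": 0,"az": 0,"fingers": 40}
    - {"x": 0,"y": 0,"z": 0,"ax": 0,"ay": 0,"az": 0,"fingers": 40}
  force: 70

```text
t: 40.4
eef_pos: [0.4302, -0.1425, 0.0132]
tool_rot: [-0.0, 0.682, 0.732, 0.0]
contact_force: [-2.4, 1.2, 10.7]
gripper_width: 0.529
grasp_force: 69.8
```

Call:
jog_arm:
  rows:
    - {"x": 0,"y": 0,"z": -10,"ax": 0,"ay": 0,"az": 0,"fingers": 40}
    - {"x": 0,"y": 0,"z": -30,"ax": 0,"ay": 0,"az": 0,"fingers": 40}
    - {"x": 0,"y": 0,"z": -50,"ax": 0,"ay": 0,"az": 0,"fingers": 40}
    - {"x": 0,"y": 0,"z": -35,"ax": 0,"ay": 0,"az": 0,"fingers": 40}
    - {"x": 0,"y": 0,"z": 0,"ax": 0,"ay": 0,"az": 0,"fingers": 40}
    - {"x": 0,"y": 0,"z": 0,"ax": 0,"ay": 0,"az": 0,"fingers": 40}
    - {"x": 0,"y": 0,"z": 0,"ax": 0,"ay": 0,"az": 0,"fingers": 40}
    - {"x": 0,"y": 0,"z": 0,"ax": 0,"ay": 0,"az": 0,"fingers": 40}

```text
t: 41.2
eef_pos: [0.4292, -0.1423, 0.1366]
tool_rot: [-0.001, 0.681, 0.732, -0.001]
contact_force: [-0.2, 0.1, -0.9]
gripper_width: 0.534
grasp_force: 71.9
```

```bash
python3 held.py;  python3 -c "
from h import *
go(.44,.19,.138,94.1)"
```

```text
t 41.2 pos [ 0.4292 -0.1423  0.1366] x [-0.072  0.997  0.   ] y [ 0.997  0.072 -0.003] z [-0.003  0.    -1.   ] F [-0.2  0.1 -0.9] w 0.534 g 71.9
[[215.0, 201.5], [230.0, 200.5], [256.0, 246.5], [280.0, 200.5], [295.0, 202.5]]
[[ 29.7 -15.7  -7. ]
 [ 30.2  -9.5  -7. ]
 [  9.2   1.3  -7. ]
 [ 30.2  11.2  -7. ]
 [ 29.4  17.5  -7. ]]
sides [[27.3, -21.8, -6.9], [27.4, 24.4, -7.1]]
t 41.25 pos [ 0.4293 -0.1424  0.1367] x [-0.072  0.997  0.   ] y [ 0.997  0.072 -0.003] z [-0.003 -0.    -1.   ] F [-0.6 -0.2 -1.3] w 0.529 g 71.9
go [330.7  34.4  -1.4] yaw 94.11 az 0.01
```

Call:
jog_arm:
  rows:
    - {"x": 30,"y": 5,"z": 0,"ax": 0,"ay": 0,"az": 0,"fingers": 40}
    - {"x": 40,"y": 4,"z": 0,"ax": 0,"ay": 0,"az": 0,"fingers": 40}
    - {"x": 45,"y": 4,"z": 0,"ax": 0,"ay": 0,"az": 0,"fingers": 40}
    - {"x": 45,"y": 4,"z": 0,"ax": 0,"ay": 0,"az": 0,"fingers": 40}
    - {"x": 45,"y": 4,"z": 0,"ax": 0,"ay": 0,"az": 0,"fingers": 40}
    - {"x": 45,"y": 4,"z": 0,"ax": 0,"ay": 0,"az": 0,"fingers": 40}
    - {"x": 45,"y": 4,"z": 0,"ax": 0,"ay": 0,"az": 0,"fingers": 40}
    - {"x": 35,"y": 5,"z": 0,"ax": 0,"ay": 0,"az": 0,"fingers": 40}

```text
t: 42.05
eef_pos: [0.4396, 0.1917, 0.1369]
tool_rot: [-0.0, 0.681, 0.733, -0.001]
contact_force: [0.4, -1.2, -0.6]
gripper_width: 0.528
grasp_force: 71.9
```

Call:
jog_arm:
  rows:
    - {"x": 0,"y": 0,"z": 0,"ax": 0,"ay": 0,"az": -8.5,"fingers": 40}
    - {"x": 0,"y": 0,"z": 0,"ax": 0,"ay": 0,"az": -8.5,"fingers": 40}
    - {"x": 0,"y": 0,"z": 0,"ax": 0,"ay": 0,"az": -8.5,"fingers": 40}
    - {"x": 0,"y": 0,"z": 0,"ax": 0,"ay": 0,"az": -8.5,"fingers": 40}
    - {"x": 0,"y": 0,"z": 0,"ax": 0,"ay": 0,"az": -8.5,"fingers": 40}
    - {"x": 0,"y": 0,"z": 0,"ax": 0,"ay": 0,"az": -8.5,"fingers": 40}
    - {"x": 0,"y": 0,"z": 0,"ax": 0,"ay": 0,"az": -8.5,"fingers": 40}
    - {"x": 0,"y": 0,"z": 0,"ax": 0,"ay": 0,"az": -8.5,"fingers": 40}

```text
t: 42.85
eef_pos: [0.44, 0.1886, 0.1367]
tool_rot: [-0.001, 0.153, 0.988, -0.001]
contact_force: [-0.5, -0.0, -0.9]
gripper_width: 0.529
grasp_force: 71.9
```

Call:
jog_arm:
  rows:
    - {"x": 0,"y": 0,"z": 0,"ax": 0,"ay": 0,"az": -8.5,"fingers": 40}
    - {"x": 0,"y": 0,"z": 0,"ax": 0,"ay": 0,"az": -8.5,"fingers": 40}
    - {"x": 0,"y": 0,"z": 0,"ax": 0,"ay": 0,"az": -6.9,"fingers": 40}
    - {"x": 0,"y": 0,"z": 0,"ax": 0,"ay": 0,"az": 0,"fingers": 40}
    - {"x": 0,"y": 0,"z": 0,"ax": 0,"ay": 0,"az": 0,"fingers": 40}
    - {"x": 0,"y": 0,"z": 0,"ax": 0,"ay": 0,"az": 0,"fingers": 40}
    - {"x": 0,"y": 0,"z": 0,"ax": 0,"ay": 0,"az": 0,"fingers": 40}
    - {"x": 0,"y": 0,"z": 0,"ax": 0,"ay": 0,"az": 0,"fingers": 40}

```text
t: 43.65
eef_pos: [0.4404, 0.1891, 0.1376]
tool_rot: [-0.0, -0.052, 0.999, -0.0]
contact_force: [0.5, 0.3, -0.3]
gripper_width: 0.528
grasp_force: 71.9
```

```bash
python3 held.py; python3 -c "
from h import *
go(.40,.1857,.0245,186)"
```

```text
t 43.65 pos [0.4404 0.1891 0.1376] x [-0.995 -0.104  0.   ] y [-0.104  0.995 -0.   ] z [-0. -0. -1.] F [ 0.5  0.3 -0.3] w 0.528 g 71.9
[[215.0, 201.5], [230.0, 191.5], [256.0, 188.5], [280.0, 188.5], [295.0, 201.5]]
[[ 29.3 -17.4  -7. ]
 [ 33.6 -11.   -7. ]
 [ 34.9  -0.4  -7. ]
 [ 35.    9.5  -7. ]
 [ 29.3  15.8  -7. ]]
sides [[31.3, -12.1, -7.0], [31.3, 12.2, -7.0]]
t 43.7 pos [0.4405 0.1892 0.1377] x [-0.995 -0.104  0.   ] y [-0.104  0.995  0.   ] z [-0. -0. -1.] F [-0.5 -0.5 -1.7] w 0.527 g 71.9
go [ 40.6   0.7 113.2] yaw -174.01 az -0.01
```

Call:
jog_arm:
  rows:
    - {"x": 41,"y": 0.5,"z": 0,"ax": 0,"ay": 0,"az": 0,"fingers": 40}
    - {"x": 0,"y": 0,"z": 40,"ax": 0,"ay": 0,"az": 0,"fingers": 40}
    - {"x": 0,"y": 0,"z": 40,"ax": 0,"ay": 0,"az": 0,"fingers": 40}
    - {"x": 0,"y": 0,"z": 28,"ax": 0,"ay": 0,"az": 0,"fingers": 40}
    - {"x": 0,"y": 0,"z": 5,"ax": 0,"ay": 0,"az": 0,"fingers": 40}
    - {"x": 0,"y": 0,"z": 0,"ax": 0,"ay": 0,"az": 0,"fingers": 40}
    - {"x": 0,"y": 0,"z": 0,"ax": 0,"ay": 0,"az": 0,"fingers": 40}
    - {"x": 0,"y": 0,"z": 0,"ax": 0,"ay": 0,"az": 0,"fingers": 40}

```text
t: 44.5
eef_pos: [0.4008, 0.1859, 0.026]
tool_rot: [0.001, -0.052, 0.999, 0.001]
contact_force: [-0.4, 1.1, -0.5]
gripper_width: 0.531
grasp_force: 71.9
```

```bash
python3 - <<'E'
from h import *
go(.4771,.1939,.022,186.)
c=shot('side'); p=c['pixels']; cv2.imwrite('pics/s3.png',cv2.resize(p[165:225,175:255],(800,600),interpolation=cv2.INTER_CUBIC)[:,:,::-1])
E
```

```text
t 44.5 pos [0.4008 0.1859 0.026 ] x [-0.995 -0.105 -0.003] y [-0.105  0.995  0.001] z [ 0.002  0.002 -1.   ] F [-0.4  1.1 -0.5] w 0.531 g 71.9
go [-76.7  -0.1   4.2] yaw -174.0 az -0.0
```

View pics/s3.png

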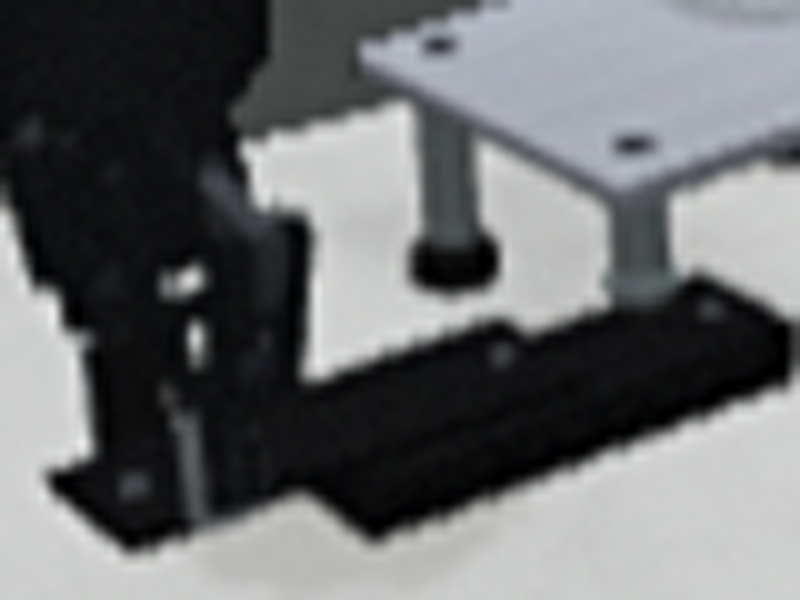

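The side view shows the three stacked plates flush under the short leg at (640,290). The fourth is held above them at the right height. I'll lower it and slide slowly, watching the force.

Call:
jog_arm:
  rows:
    - {"x": 0,"y": 0,"z": 3,"ax": 0,"ay": 0,"az": 0,"fingers": 40}
    - {"x": 0,"y": 0,"z": 0,"ax": 0,"ay": 0,"az": 0,"fingers": 40}
    - {"x": -4,"y": 0,"z": 0,"ax": 0,"ay": 0,"az": 0,"fingers": 40}
    - {"x": -4,"y": 0,"z": 0,"ax": 0,"ay": 0,"az": 0,"fingers": 40}
    - {"x": -4,"y": 0,"z": 0,"ax": 0,"ay": 0,"az": 0,"fingers": 40}
    - {"x": -4,"y": 0,"z": 0,"ax": 0,"ay": 0,"az": 0,"fingers": 40}
    - {"x": -2,"y": 0,"z": 0,"ax": 0,"ay": 0,"az": 0,"fingers": 40}
    - {"x": 0,"y": 0,"z": 0,"ax": 0,"ay": 0,"az": 0,"fingers": 40}

```text
t: 45.35
eef_pos: [0.418, 0.1873, 0.0217]
tool_rot: [0.0, -0.052, 0.999, 0.0]
contact_force: [0.5, 0.3, -0.6]
gripper_width: 0.531
grasp_force: 71.9
```

```bash
python3 - <<'E'
from h import *
go(.4771,.1939,.022,186.)
E
```

```text
t 45.35 pos [0.418  0.1873 0.0217] x [-0.995 -0.104 -0.   ] y [-0.104  0.995  0.   ] z [ 0.  0. -1.] F [ 0.5  0.3 -0.6] w 0.531 g 71.9
go [-59.4   0.4  -0.3] yaw -174.01 az -0.01
```

Call:
jog_arm:
  rows:
    - {"x": -3,"y": 0,"z": 0,"ax": 0,"ay": 0,"az": 0,"fingers": 40}
    - {"x": -3,"y": 0,"z": 0,"ax": 0,"ay": 0,"az": 0,"fingers": 40}
    - {"x": -3,"y": 0,"z": 0,"ax": 0,"ay": 0,"az": 0,"fingers": 40}
    - {"x": -3,"y": 0,"z": 0,"ax": 0,"ay": 0,"az": 0,"fingers": 40}
    - {"x": -3,"y": 0,"z": 0,"ax": 0,"ay": 0,"az": 0,"fingers": 40}
    - {"x": -3,"y": 0,"z": 0,"ax": 0,"ay": 0,"az": 0,"fingers": 40}
    - {"x": -2,"y": 0,"z": 0,"ax": 0,"ay": 0,"az": 0,"fingers": 40}
    - {"x": 0,"y": 0,"z": 0,"ax": 0,"ay": 0,"az": 0,"fingers": 40}

```text
t: 46.15
eef_pos: [0.4379, 0.1894, 0.0217]
tool_rot: [0.0, -0.052, 0.999, 0.0]
contact_force: [-0.4, 0.0, -0.6]
gripper_width: 0.525
grasp_force: 71.9
```

Call:
jog_arm:
  rows:
    - {"x": -3,"y": 0,"z": 0,"ax": 0,"ay": 0,"az": 0,"fingers": 40}
    - {"x": -3,"y": 0,"z": 0,"ax": 0,"ay": 0,"az": 0,"fingers": 40}
    - {"x": -3,"y": 0,"z": 0,"ax": 0,"ay": 0,"az": 0,"fingers": 40}
    - {"x": -3,"y": 0,"z": 0,"ax": 0,"ay": 0,"az": 0,"fingers": 40}
    - {"x": -3,"y": 0,"z": 0,"ax": 0,"ay": 0,"az": 0,"fingers": 40}
    - {"x": -3,"y": 0,"z": 0,"ax": 0,"ay": 0,"az": 0,"fingers": 40}
    - {"x": -2,"y": 0,"z": 0,"ax": 0,"ay": 0,"az": 0,"fingers": 40}
    - {"x": 0,"y": 0,"z": 0,"ax": 0,"ay": 0,"az": 0,"fingers": 40}

```text
t: 46.95
eef_pos: [0.4577, 0.1914, 0.0217]
tool_rot: [0.0, -0.052, 0.999, 0.0]
contact_force: [-0.3, 0.7, -0.6]
gripper_width: 0.526
grasp_force: 71.9
```

Call:
jog_arm:
  rows:
    - {"x": -3,"y": 0,"z": 0,"ax": 0,"ay": 0,"az": 0,"fingers": 40}
    - {"x": -3,"y": 0,"z": 0,"ax": 0,"ay": 0,"az": 0,"fingers": 40}
    - {"x": -3,"y": 0,"z": 0,"ax": 0,"ay": 0,"az": 0,"fingers": 40}
    - {"x": -3,"y": 0,"z": 0,"ax": 0,"ay": 0,"az": 0,"fingers": 40}
    - {"x": -3,"y": 0,"z": 0,"ax": 0,"ay": 0,"az": 0,"fingers": 40}
    - {"x": -3,"y": 0,"z": 0,"ax": 0,"ay": 0,"az": 0,"fingers": 40}
    - {"x": -1,"y": 0.3,"z": 0,"ax": 0,"ay": 0,"az": 0,"fingers": 40}
    - {"x": 0,"y": 0,"z": 0,"ax": 0,"ay": 0,"az": 0,"fingers": 40}

```text
t: 47.75
eef_pos: [0.4764, 0.1938, 0.0217]
tool_rot: [0.0, -0.052, 0.999, 0.0]
contact_force: [-0.5, 0.6, -0.8]
gripper_width: 0.527
grasp_force: 71.9
```

```bash
python3 - <<'E'
from h import *
go(.4771,.1939,.021,186.)
E
```

```text
t 47.75 pos [0.4764 0.1938 0.0217] x [-0.994 -0.105 -0.   ] y [-0.105  0.994  0.   ] z [ 0.  0. -1.] F [-0.5  0.6 -0.8] w 0.527 g 71.9
go [-0.7  0.1  0.7] yaw -173.99 az 0.01
```

Call:
jog_arm:
  rows:
    - {"x": -0.5,"y": 0,"z": 0.5,"ax": 0,"ay": 0,"az": 0,"fingers": 40}
    - {"x": 0,"y": 0,"z": 0,"ax": 0,"ay": 0,"az": 0,"fingers": 40}
    - {"x": 0,"y": 0,"z": 0,"ax": 0,"ay": 0,"az": 0,"fingers": 60}
    - {"x": 0,"y": 0,"z": 0,"ax": 0,"ay": 0,"az": 0,"fingers": 60}
    - {"x": 0,"y": 0,"z": 0,"ax": 0,"ay": 0,"az": 0,"fingers": 60}
    - {"x": 0,"y": 0,"z": 0,"ax": 0,"ay": 0,"az": 0,"fingers": 60}
    - {"x": 0,"y": 0,"z": -20,"ax": 0,"ay": 0,"az": 0,"fingers": 60}
    - {"x": 0,"y": 0,"z": -40,"ax": 0,"ay": 0,"az": 0,"fingers": 60}

```text
t: 48.55
eef_pos: [0.4746, 0.1928, 0.0796]
tool_rot: [-0.003, -0.053, 0.999, -0.001]
contact_force: [1.4, 0.3, 0.6]
gripper_width: 0.705
grasp_force: 0.0
```

Call:
jog_arm:
  rows:
    - {"x": 0,"y": 0,"z": -50,"ax": 0,"ay": 0,"az": 0,"fingers": 62}
    - {"x": 0,"y": 0,"z": -15,"ax": 0,"ay": 0,"az": 0,"fingers": 62}
    - {"x": 0,"y": 0,"z": 0,"ax": 0,"ay": 0,"az": 0,"fingers": 62}
    - {"x": 0,"y": 0,"z": 0,"ax": 0,"ay": 0,"az": 0,"fingers": 62}
    - {"x": 0,"y": 0,"z": 0,"ax": 0,"ay": 0,"az": 0,"fingers": 62}
    - {"x": 0,"y": 0,"z": 0,"ax": 0,"ay": 0,"az": 0,"fingers": 62}
    - {"x": 0,"y": 0,"z": 0,"ax": 0,"ay": 0,"az": 0,"fingers": 62}
    - {"x": 0,"y": 0,"z": 0,"ax": 0,"ay": 0,"az": 0,"fingers": 62}

```text
t: 49.35
eef_pos: [0.4764, 0.1936, 0.1456]
tool_rot: [-0.001, -0.052, 0.999, -0.0]
contact_force: [0.2, 0.7, 0.2]
gripper_width: 0.725
grasp_force: 0.0
```

```bash
python3 g.py .028 w11.png; python3 -c "
from h import *
go(.5605,.2067,.11,186)
c=shot('side')['pixels'];cv2.imwrite('pics/s4.png',cv2.resize(c[165:225,175:255],(800,600),interpolation=cv2.INTER_CUBIC)[:,:,::-1])"
```

```text
t 49.35 pos [0.4764 0.1936 0.1456] x [-0.994 -0.105  0.001] y [-0.105  0.994 -0.   ] z [-0.001 -0.001 -1.   ] F [0.2 0.7 0.2] w 0.725 g 0.0
[ 226  145   61  151 7959] [[286, 146], [227, 148], [228, 295], [247, 292], [258, 275], [283, 281]] rect [0.5099 0.1969] [0.1316 0.0474] 5.54 toolrel [-3.380e+01 -1.000e-01  1.175e+02]
[    0   248   512   136 33112] 41 rect [0.6005 0.2061] [0.1413 0.4828] 6.1 toolrel [-124.8   -0.5  117.4]
t 49.4 pos [0.4765 0.1936 0.1457] x [-0.995 -0.105  0.001] y [-0.105  0.995 -0.   ] z [-0.001 -0.    -1.   ] F [0.1 0.  0.7] w 0.728 g 0.0
go [-84.9   4.2  35.7] yaw -173.99 az 0.01
```

Four plates are in place. Now I'll press the corner above the leg with shut fingers.

Call:
jog_arm:
  rows:
    - {"x": -30,"y": 2,"z": 0,"ax": 0,"ay": 0,"az": 0,"fingers": 0}
    - {"x": -30,"y": 1,"z": 0,"ax": 0,"ay": 0,"az": 0,"fingers": 0}
    - {"x": -25,"y": 1,"z": 0,"ax": 0,"ay": 0,"az": 0,"fingers": 0}
    - {"x": 0,"y": 0,"z": 25,"ax": 0,"ay": 0,"az": 0,"fingers": 0}
    - {"x": 0,"y": 0,"z": 25,"ax": 0,"ay": 0,"az": 0,"fingers": 0}
    - {"x": 0,"y": 0,"z": 10,"ax": 0,"ay": 0,"az": 0,"fingers": 0}
    - {"x": 0,"y": 0,"z": 0,"ax": 0,"ay": 0,"az": 0,"fingers": 0}
    - {"x": 0,"y": 0,"z": 0,"ax": 0,"ay": 0,"az": 0,"fingers": 0}

```text
t: 50.25
eef_pos: [0.5612, 0.2067, 0.0869]
tool_rot: [0.0, -0.052, 0.999, 0.0]
contact_force: [0.2, -0.0, 0.2]
gripper_width: -0.0
grasp_force: 0.0
```

Call:
jog_arm:
  rows:
    - {"x": 0,"y": 0,"z": 1,"ax": 0,"ay": 0,"az": 0,"fingers": 0}
    - {"x": 0,"y": 0,"z": 1,"ax": 0,"ay": 0,"az": 0,"fingers": 0}
    - {"x": 0,"y": 0,"z": 1,"ax": 0,"ay": 0,"az": 0,"fingers": 0}
    - {"x": 0,"y": 0,"z": 1,"ax": 0,"ay": 0,"az": 0,"fingers": 0}
    - {"x": 0,"y": 0,"z": 1,"ax": 0,"ay": 0,"az": 0,"fingers": 0}
    - {"x": 0,"y": 0,"z": 0,"ax": 0,"ay": 0,"az": 0,"fingers": 0}
    - {"x": 0,"y": 0,"z": 0,"ax": 0,"ay": 0,"az": 0,"fingers": 0}
    - {"x": 0,"y": 0,"z": 0,"ax": 0,"ay": 0,"az": 0,"fingers": 0}

```text
t: 51.05
eef_pos: [0.5609, 0.2066, 0.0812]
tool_rot: [0.0, -0.052, 0.999, 0.0]
contact_force: [-0.7, 0.5, -0.5]
gripper_width: 0.001
grasp_force: 0.0
```

Call:
jog_arm:
  rows:
    - {"x": 0,"y": 0,"z": 0.7,"ax": 0,"ay": 0,"az": 0,"fingers": 0}
    - {"x": 0,"y": 0,"z": 0.7,"ax": 0,"ay": 0,"az": 0,"fingers": 0}
    - {"x": 0,"y": 0,"z": 0.6,"ax": 0,"ay": 0,"az": 0,"fingers": 0}
    - {"x": 0,"y": 0,"z": 0.5,"ax": 0,"ay": 0,"az": 0,"fingers": 0}
    - {"x": 0,"y": 0,"z": 0,"ax": 0,"ay": 0,"az": 0,"fingers": 0}
    - {"x": 0,"y": 0,"z": 0,"ax": 0,"ay": 0,"az": 0,"fingers": 0}
    - {"x": 0,"y": 0,"z": 0,"ax": 0,"ay": 0,"az": 0,"fingers": 0}
    - {"x": 0,"y": 0,"z": 0,"ax": 0,"ay": 0,"az": 0,"fingers": 0}

```text
t: 51.85
eef_pos: [0.5605, 0.2059, 0.0793]
tool_rot: [-0.0, -0.052, 0.999, -0.0]
contact_force: [-3.1, -2.0, 7.6]
gripper_width: 0.0
grasp_force: 4.0
```

Call:
jog_arm:
  rows:
    - {"x": 0,"y": 0,"z": 0.5,"ax": 0,"ay": 0,"az": 0,"fingers": 0}
    - {"x": 0,"y": 0,"z": 0.5,"ax": 0,"ay": 0,"az": 0,"fingers": 0}
    - {"x": 0,"y": 0,"z": 0,"ax": 0,"ay": 0,"az": 0,"fingers": 0}
    - {"x": 0,"y": 0,"z": 0,"ax": 0,"ay": 0,"az": 0,"fingers": 0}
    - {"x": 0,"y": 0,"z": 0,"ax": 0,"ay": 0,"az": 0,"fingers": 0}
    - {"x": 0,"y": 0,"z": 0,"ax": 0,"ay": 0,"az": 0,"fingers": 0}
    - {"x": 0,"y": 0,"z": 0,"ax": 0,"ay": 0,"az": 0,"fingers": 0}
    - {"x": 0,"y": 0,"z": 0,"ax": 0,"ay": 0,"az": 0,"fingers": 0}

```text
t: 52.65
eef_pos: [0.5603, 0.2055, 0.0787]
tool_rot: [-0.001, -0.052, 0.999, -0.001]
contact_force: [-6.3, -4.0, 12.7]
gripper_width: -0.005
grasp_force: 6.3
```

Call:
jog_arm:
  rows:
    - {"x": 0.5,"y": -0.8,"z": 0.5,"ax": 0,"ay": 0,"az": 0,"fingers": 0}
    - {"x": 0,"y": 0,"z": 0.5,"ax": 0,"ay": 0,"az": 0,"fingers": 0}
    - {"x": 0,"y": 0,"z": 0,"ax": 0,"ay": 0,"az": 0,"fingers": 0}
    - {"x": 0,"y": 0,"z": 0,"ax": 0,"ay": 0,"az": 0,"fingers": 0}
    - {"x": 0,"y": 0,"z": 0,"ax": 0,"ay": 0,"az": 0,"fingers": 0}
    - {"x": 0,"y": 0,"z": 0,"ax": 0,"ay": 0,"az": 0,"fingers": 0}
    - {"x": 0,"y": 0,"z": 0,"ax": 0,"ay": 0,"az": 0,"fingers": 0}
    - {"x": 0,"y": 0,"z": 0,"ax": 0,"ay": 0,"az": 0,"fingers": 0}

```text
t: 53.45
eef_pos: [0.5603, 0.2053, 0.0786]
tool_rot: [-0.0, -0.052, 0.999, -0.0]
contact_force: [-7.6, -2.6, 18.2]
gripper_width: 0.002
grasp_force: 9.2
```

Call:
jog_arm:
  rows:
    - {"x": 0,"y": 0,"z": -10,"ax": 0,"ay": 0,"az": 0,"fingers": 0}
    - {"x": 0,"y": 0,"z": -40,"ax": 0,"ay": 0,"az": 0,"fingers": 0}
    - {"x": 0,"y": 0,"z": -40,"ax": 0,"ay": 0,"az": 0,"fingers": 0}
    - {"x": 14.7,"y": -44,"z": 0,"ax": 0,"ay": 0,"az": 0,"fingers": 80}
    - {"x": 14.7,"y": -44,"z": 0,"ax": 0,"ay": 0,"az": 0,"fingers": 80}
    - {"x": 14.7,"y": -44,"z": 0,"ax": 0,"ay": 0,"az": 0,"fingers": 80}
    - {"x": 14.7,"y": -44,"z": 0,"ax": 0,"ay": 0,"az": 0,"fingers": 80}
    - {"x": 14.7,"y": -44,"z": 0,"ax": 0,"ay": 0,"az": 0,"fingers": 80}

```text
t: 54.25
eef_pos: [0.5099, -0.0223, 0.167]
tool_rot: [0.0, -0.053, 0.999, 0.0]
contact_force: [1.2, -0.6, 1.2]
gripper_width: 0.85
grasp_force: 0.0
```

Call:
jog_arm:
  rows:
    - {"x": 14.7,"y": -44,"z": 0,"ax": 0,"ay": 0,"az": 0,"fingers": 80}
    - {"x": 14.7,"y": -44,"z": 0,"ax": 0,"ay": 0,"az": 0,"fingers": 80}
    - {"x": 14.7,"y": -44,"z": 0,"ax": 0,"ay": 0,"az": 0,"fingers": 80}
    - {"x": 14.7,"y": -44,"z": 0,"ax": 0,"ay": 0,"az": 0,"fingers": 80}
    - {"x": 14.7,"y": -44,"z": 0,"ax": 0,"ay": 0,"az": 0,"fingers": 80}
    - {"x": 14.7,"y": -44,"z": 0,"ax": 0,"ay": 0,"az": 0,"fingers": 80}
    - {"x": 14.7,"y": -44,"z": 0,"ax": 0,"ay": 0,"az": 0,"fingers": 80}
    - {"x": 14.7,"y": -44,"z": 0,"ax": 0,"ay": 0,"az": 0,"fingers": 80}

```text
t: 55.05
eef_pos: [0.4299, -0.3849, 0.1669]
tool_rot: [0.0, -0.053, 0.999, -0.0]
contact_force: [1.0, 1.1, 1.1]
gripper_width: 0.941
grasp_force: 0.0
```

Call:
jog_arm:
  rows:
    - {"x": 0,"y": 0,"z": 0,"ax": 0,"ay": 0,"az": 8.5,"fingers": 80}
    - {"x": 0,"y": 0,"z": 0,"ax": 0,"ay": 0,"az": 8.5,"fingers": 80}
    - {"x": 0,"y": 0,"z": 0,"ax": 0,"ay": 0,"az": 8.5,"fingers": 80}
    - {"x": 0,"y": 0,"z": 0,"ax": 0,"ay": 0,"az": 8.5,"fingers": 80}
    - {"x": 0,"y": 0,"z": 0,"ax": 0,"ay": 0,"az": 8.5,"fingers": 80}
    - {"x": 0,"y": 0,"z": 0,"ax": 0,"ay": 0,"az": 8.5,"fingers": 80}
    - {"x": 0,"y": 0,"z": 0,"ax": 0,"ay": 0,"az": 8.5,"fingers": 80}
    - {"x": 0,"y": 0,"z": 0,"ax": 0,"ay": 0,"az": 8.5,"fingers": 80}

```text
t: 55.85
eef_pos: [0.4305, -0.383, 0.1668]
tool_rot: [0.0, 0.517, 0.856, 0.0]
contact_force: [0.3, -0.4, -1.0]
gripper_width: 0.938
grasp_force: 0.0
```

Call:
jog_arm:
  rows:
    - {"x": 0,"y": 0,"z": 0,"ax": 0,"ay": 0,"az": 8.5,"fingers": 80}
    - {"x": 0,"y": 0,"z": 0,"ax": 0,"ay": 0,"az": 8.5,"fingers": 80}
    - {"x": 0,"y": 0,"z": 0,"ax": 0,"ay": 0,"az": 7.3,"fingers": 80}
    - {"x": 0,"y": 0,"z": 0,"ax": 0,"ay": 0,"az": 0,"fingers": 80}
    - {"x": 0,"y": 0,"z": 0,"ax": 0,"ay": 0,"az": 0,"fingers": 80}
    - {"x": 0,"y": 0,"z": 0,"ax": 0,"ay": 0,"az": 0,"fingers": 80}
    - {"x": 0,"y": 0,"z": 0,"ax": 0,"ay": 0,"az": 0,"fingers": 80}
    - {"x": 0,"y": 0,"z": 0,"ax": 0,"ay": 0,"az": 0,"fingers": 80}

```text
t: 56.65
eef_pos: [0.4302, -0.3832, 0.1668]
tool_rot: [0.0, 0.684, 0.73, 0.0]
contact_force: [1.0, -0.6, 0.5]
gripper_width: 0.934
grasp_force: 0.0
```

```bash
python3 k.py 2>&1 | head -1 >/dev/null; python3 - <<'E'
from h import *
go(.4313,-.3848,.0143,93.6)
# stand screws and plates now, in the top view
c=shot('top','top9.png'); g=cv2.cvtColor(c['pixels'],cv2.COLOR_RGB2GRAY).astype(float)
S=[]
for x,y in [(217,179),(184,184),(212,134)]:
    q=g[y-4:y+5,x-4:x+5]; w=np.clip(np.median(q)-12-q,0,None); yy,xx=np.mgrid[y-4:y+5,x-4:x+5]; S.append(((w*xx).sum()/w.sum(),(w*yy).sum()/w.sum()))
print('screws',onz(c,S,.08)[:,:2].round(4).tolist())
# caddy pose in the top view not needed; plate left in it:
m=(c['pixels'].max(2)<55).astype(np.uint8); n,l,s,ce=cv2.connectedComponentsWithStats(m)
for i in range(1,n):
    if 100<s[i,4]<1500 and 150<s[i,0]<430 and 50<s[i,1]<240:
        k=cv2.findContours((l==i).astype(np.uint8),0,2)[0][0].reshape(-1,2)
        for z in(.013,.028): print(s[i],z,[np.round(a,3) for a in cv2.minAreaRect(onz(c,k,z)[:,:2].astype(np.float32))])
E
```

```text
t 56.7 pos [ 0.4303 -0.3832  0.1668] x [-0.065  0.998  0.   ] y [0.998 0.065 0.   ] z [ 0.  0. -1.] F [ 0.8 -0.9 -0.1] w 0.934 g 0.0
go [ -1.7   0.9 152.5] yaw 93.74 az 0.14
screws [[0.5605, 0.2068], [0.5466, 0.3058], [0.6991, 0.2264]]
[213 171  17  49 487] 0.013 [array([0.522, 0.198]), array([0.149, 0.045]), np.float64(5.933)]
[213 171  17  49 487] 0.028 [array([0.52 , 0.197]), array([0.147, 0.044]), np.float64(5.933)]
[425 194  19  34 297] 0.013 [array([ 0.484, -0.474]), array([0.098, 0.058]), np.float64(18.489)]
[425 194  19  34 297] 0.028 [array([ 0.482, -0.468]), array([0.097, 0.057]), np.float64(18.489)]
[321 216  48  17 664] 0.013 [array([ 0.435, -0.187]), array([0.045, 0.147]), np.float64(4.603)]
[321 216  48  17 664] 0.028 [array([ 0.434, -0.184]), array([0.045, 0.145]), np.float64(4.603)]
```

The stand hasn't moved, the stack is square and the spare plate lies straight in the caddy. Tray back now.

Call:
jog_arm:
  rows:
    - {"x": -1.7,"y": 0.5,"z": 40,"ax": 0,"ay": 0,"az": 0,"fingers": 80}
    - {"x": 0,"y": 0,"z": 40,"ax": 0,"ay": 0,"az": 0,"fingers": 80}
    - {"x": 0,"y": 0,"z": 40,"ax": 0,"ay": 0,"az": 0,"fingers": 80}
    - {"x": 0,"y": 0,"z": 30,"ax": 0,"ay": 0,"az": 0,"fingers": 80}
    - {"x": 0,"y": 0,"z": 0,"ax": 0,"ay": 0,"az": 0,"fingers": 80}
    - {"x": 0,"y": 0,"z": 0,"ax": 0,"ay": 0,"az": 0,"fingers": 50}
    - {"x": 0,"y": 0,"z": 0,"ax": 0,"ay": 0,"az": 0,"fingers": 50}
    - {"x": 0,"y": 0,"z": 0,"ax": 0,"ay": 0,"az": 0,"fingers": 50}
  force: 40

```text
t: 57.55
eef_pos: [0.4319, -0.3857, 0.0186]
tool_rot: [0.002, 0.684, 0.73, 0.0]
contact_force: [0.3, 0.4, 0.2]
gripper_width: 0.686
grasp_force: 43.5
```

Call:
jog_arm:
  rows:
    - {"x": 0,"y": 0,"z": 0,"ax": 0,"ay": 0,"az": 0,"fingers": 50}
    - {"x": 0,"y": 0,"z": -20,"ax": 0,"ay": 0,"az": 0,"fingers": 50}
    - {"x": 0,"y": 0,"z": -40,"ax": 0,"ay": 0,"az": 0,"fingers": 50}
    - {"x": 0,"y": 0,"z": -40,"ax": 0,"ay": 0,"az": 0,"fingers": 50}
    - {"x": 0,"y": 0,"z": -25,"ax": 0,"ay": 0,"az": 0,"fingers": 50}
    - {"x": 0,"y": 0,"z": 0,"ax": 0,"ay": 0,"az": 0,"fingers": 50}
    - {"x": 0,"y": 0,"z": 0,"ax": 0,"ay": 0,"az": 0,"fingers": 50}
    - {"x": 0,"y": 0,"z": 0,"ax": 0,"ay": 0,"az": 0,"fingers": 50}

```text
t: 58.35
eef_pos: [0.4304, -0.3838, 0.1406]
tool_rot: [-0.001, 0.684, 0.73, 0.0]
contact_force: [1.0, 1.2, -1.7]
gripper_width: 0.686
grasp_force: 44.1
```

```bash
python3 - <<'E'
from h import *
go(.4352,-.1873,.0603,93.6)
c=shot('wrist','w12.png'); c=shot('top'); cv2.imwrite('pics/t12.png',c['pixels'][:,:,::-1])
E
```

```text
t 58.35 pos [ 0.4304 -0.3838  0.1406] x [-0.065  0.998  0.001] y [ 0.998  0.065 -0.001] z [-0.001  0.001 -1.   ] F [ 1.   1.2 -1.7] w 0.686 g 44.1
go [195.7  17.7  80.6] yaw 93.74 az 0.14
```

```bash
python3 - <<'E'
from h import *
c=shot('wrist'); o,r=st()
def red(p,c,z):
    p=p.astype(int); m=((p[:,:,0]>100)&(p[:,:,1]<70)&(p[:,:,2]<70)).astype(np.uint8); n,l,s,ce=cv2.connectedComponentsWithStats(m)
    i=1+np.argmax(s[1:,4]); y,x=np.where(l==i); w=onz(c,np.c_[x,y],z)[:,:2]; v=cv2.fitLine(w.astype(np.float32),2,0,.01,.01).ravel()
    print(s[i]); return w.mean(0),np.degrees(np.arctan2(v[1],v[0]))%180
zb=o['eef_pos'][2]-.0186
a=red(c['pixels'],c,zb+.007)
# w4: camera pose at tcp .4313 -.181 .2183, yaw 93.6
T=np.array(c['world_from_camera']); E_=np.eye(4);E_[:3,:3]=r;E_[:3,3]=o['eef_pos']; M=np.linalg.inv(E_)@T
x=np.array([-.0635,.998,0]); x/=np.linalg.norm(x); z=np.array([0,0,-1.]); F=np.eye(4); F[:3,0]=x;F[:3,2]=z;F[:3,1]=np.cross(z,x);F[:3,3]=[.4313,-.181,.2183]
c4=dict(c); c4['world_from_camera']=F@M
b=red(cv2.imread('pics/w4.png')[:,:,::-1],c4,.053)
print('now',a,'then',b)
cb=np.array([.4334,-.1867]); d=np.radians(a[1]-b[1]); Rm=np.array([[np.cos(d),-np.sin(d)],[np.sin(d),np.cos(d)]])
cen=a[0]+Rm@(cb-b[0]); print('tray centre now',cen.round(4),'dyaw',np.degrees(d).round(2)); 
dd=np.r_[cb-cen,0]@r*1000; print('shift tool',dd.round(1))
E
```

```text
t 58.5 pos [ 0.4303 -0.3842  0.1405] x [-0.065  0.998  0.001] y [ 0.998  0.065 -0.002] z [-0.002  0.001 -1.   ] F [ 0.   0.5 -1.8] w 0.687 g 44.1
[276 265   7  57 203]
[266 155   6  88 285]
now (array([ 0.44545119, -0.41117946]), np.float32(94.08916)) then (array([ 0.44644156, -0.20870994]), np.float32(94.105064))
tray centre now [ 0.4324 -0.3892] dyaw -0.02
shift tool [2.02e+02 1.41e+01 2.00e-01]
```

```bash
python3 - <<'E'
from h import *
c=shot('wrist'); o,r=st(); M=None
def top(p,c,z):
    p=p.astype(int); m=(p[:,:,0]-np.maximum(p[:,:,1],p[:,:,2])>45).astype(np.uint8); n,l,s,ce=cv2.connectedComponentsWithStats(m)
    i=1+np.argmax(s[1:,4]); y,x=np.where(l==i); t=y.min(); xs=x[y<t+25].mean(); print(s[i],t); return onz(c,[(xs,t)],z)[0]
a=top(c['pixels'],c,o['eef_pos'][2]-.0186+.007)
E_=np.eye(4);E_[:3,:3]=r;E_[:3,3]=o['eef_pos']; M=np.linalg.inv(E_)@np.array(c['world_from_camera'])
x=np.array([-.0635,.998,0]); x/=np.linalg.norm(x); z=np.array([0,0,-1.]); F=np.eye(4); F[:3,0]=x;F[:3,2]=z;F[:3,1]=np.cross(z,x);F[:3,3]=[.4313,-.181,.2183]
c4=dict(c); c4['world_from_camera']=F@M
b=top(cv2.imread('pics/w4.png')[:,:,::-1],c4,.053)
d=np.r_[(b-a)[:2],0]; print(a.round(4),b.round(4),'shift tool',(d@r*1000).round(1))
E
```

```text
t 58.55 pos [ 0.4304 -0.3844  0.1407] x [-0.065  0.998  0.001] y [ 0.998  0.065 -0.002] z [-0.002  0.001 -1.   ] F [-0.1  0.7 -2.4] w 0.686 g 44.1
[ 272  203   16  154 1872] 203
[265 155   7  88 512] 155
[ 0.4416 -0.3607  0.1291] [ 0.4431 -0.1646  0.053 ] shift tool [195.6  14.2   0.2]
```

Call:
jog_arm:
  rows:
    - {"x": 20,"y": 2,"z": 0,"ax": 0,"ay": 0,"az": -0.2,"fingers": 50}
    - {"x": 30,"y": 2,"z": 0,"ax": 0,"ay": 0,"az": 0,"fingers": 50}
    - {"x": 30,"y": 2,"z": 0,"ax": 0,"ay": 0,"az": 0,"fingers": 50}
    - {"x": 30,"y": 2,"z": 0,"ax": 0,"ay": 0,"az": 0,"fingers": 50}
    - {"x": 30,"y": 2,"z": 0,"ax": 0,"ay": 0,"az": 0,"fingers": 50}
    - {"x": 30,"y": 2,"z": 0,"ax": 0,"ay": 0,"az": 0,"fingers": 50}
    - {"x": 25.6,"y": 2.5,"z": 0,"ax": 0,"ay": 0,"az": 0,"fingers": 50}
    - {"x": 0,"y": 0,"z": 0,"ax": 0,"ay": 0,"az": 0,"fingers": 50}

```text
t: 59.35
eef_pos: [0.432, -0.1849, 0.1409]
tool_rot: [-0.001, 0.681, 0.733, 0.0]
contact_force: [-0.5, 0.1, -1.3]
gripper_width: 0.684
grasp_force: 44.1
```

Call:
jog_arm:
  rows:
    - {"x": 0,"y": 0,"z": 30,"ax": 0,"ay": 0,"az": 0,"fingers": 50}
    - {"x": 0,"y": 0,"z": 25,"ax": 0,"ay": 0,"az": 0,"fingers": 50}
    - {"x": 0,"y": 0,"z": 12,"ax": 0,"ay": 0,"az": 0,"fingers": 50}
    - {"x": 0,"y": 0,"z": 3,"ax": 0,"ay": 0,"az": 0,"fingers": 50}
    - {"x": 0,"y": 0,"z": 0,"ax": 0,"ay": 0,"az": 0,"fingers": 50}
    - {"x": 0,"y": 0,"z": 0,"ax": 0,"ay": 0,"az": 0,"fingers": 50}
    - {"x": 0,"y": 0,"z": 0,"ax": 0,"ay": 0,"az": 0,"fingers": 50}
    - {"x": 0,"y": 0,"z": 0,"ax": 0,"ay": 0,"az": 0,"fingers": 50}

```text
t: 60.15
eef_pos: [0.4326, -0.1887, 0.0723]
tool_rot: [0.001, 0.683, 0.731, 0.0]
contact_force: [-0.4, 0.3, -2.7]
gripper_width: 0.687
grasp_force: 44.0
```

```bash
python3 - <<'E'
from h import *
go(.4338,-.1884,.0646,94.)
E
```

```text
t 60.15 pos [ 0.4326 -0.1887  0.0723] x [-0.068  0.998 -0.   ] y [0.998 0.068 0.001] z [ 0.001 -0.    -1.   ] F [-0.4  0.3 -2.7] w 0.687 g 44.0
go [0.2 1.2 7.7] yaw 93.92 az -0.08
```

Call:
jog_arm:
  rows:
    - {"x": 0,"y": 0.5,"z": 4,"ax": 0,"ay": 0,"az": 0,"fingers": 50}
    - {"x": 0,"y": 0,"z": 2,"ax": 0,"ay": 0,"az": 0,"fingers": 50}
    - {"x": 0,"y": 0,"z": 1,"ax": 0,"ay": 0,"az": 0,"fingers": 50}
    - {"x": 0,"y": 0,"z": 0,"ax": 0,"ay": 0,"az": 0,"fingers": 50}
    - {"x": 0,"y": 0,"z": 0,"ax": 0,"ay": 0,"az": 0,"fingers": 50}
    - {"x": 0,"y": 0,"z": 0,"ax": 0,"ay": 0,"az": 0,"fingers": 50}
    - {"x": 0,"y": 0,"z": 0,"ax": 0,"ay": 0,"az": 0,"fingers": 50}
    - {"x": 0,"y": 0,"z": 0,"ax": 0,"ay": 0,"az": 0,"fingers": 50}

```text
t: 60.95
eef_pos: [0.4325, -0.1886, 0.0646]
tool_rot: [-0.0, 0.683, 0.731, -0.0]
contact_force: [-0.4, 0.6, -0.4]
gripper_width: 0.687
grasp_force: 44.1
```

Call:
jog_arm:
  rows:
    - {"x": 0,"y": 0,"z": 0.5,"ax": 0,"ay": 0,"az": 0,"fingers": 50}
    - {"x": 0,"y": 0,"z": 0,"ax": 0,"ay": 0,"az": 0,"fingers": 50}
    - {"x": 0,"y": 0,"z": 0,"ax": 0,"ay": 0,"az": 0,"fingers": 80}
    - {"x": 0,"y": 0,"z": 0,"ax": 0,"ay": 0,"az": 0,"fingers": 80}
    - {"x": 0,"y": 0,"z": 0,"ax": 0,"ay": 0,"az": 0,"fingers": 80}
    - {"x": 0,"y": 0,"z": 0,"ax": 0,"ay": 0,"az": 0,"fingers": 80}
    - {"x": 0,"y": 0,"z": -20,"ax": 0,"ay": 0,"az": 0,"fingers": 80}
    - {"x": 0,"y": 0,"z": -50,"ax": 0,"ay": 0,"az": 0,"fingers": 80}

```text
t: 61.75
eef_pos: [0.4302, -0.1877, 0.1324]
tool_rot: [-0.003, 0.682, 0.731, -0.002]
contact_force: [0.8, -0.2, 1.0]
gripper_width: 0.939
grasp_force: 0.0
```

Call:
jog_arm:
  rows:
    - {"x": 0,"y": 0,"z": -50,"ax": 0,"ay": 0,"az": 0,"fingers": 80}
    - {"x": 6,"y": -2,"z": -33,"ax": 0,"ay": 0,"az": 0,"fingers": 80}
    - {"x": 0,"y": 0,"z": 0,"ax": 0,"ay": 0,"az": 0,"fingers": 80}
    - {"x": 0,"y": 0,"z": 0,"ax": 0,"ay": 0,"az": 0,"fingers": 80}
    - {"x": 0,"y": 0,"z": 0,"ax": 0,"ay": 0,"az": 0,"fingers": 80}
    - {"x": 0,"y": 0,"z": 0,"ax": 0,"ay": 0,"az": 0,"fingers": 80}
    - {"x": 0,"y": 0,"z": 0,"ax": 0,"ay": 0,"az": 0,"fingers": 80}
    - {"x": 0,"y": 0,"z": 0,"ax": 0,"ay": 0,"az": 0,"fingers": 80}

```text
t: 62.55
eef_pos: [0.4298, -0.1829, 0.2166]
tool_rot: [-0.0, 0.683, 0.731, -0.001]
contact_force: [0.4, -0.5, 0.2]
gripper_width: 0.937
grasp_force: 0.0
```

```bash
python3 - <<'E'
from h import *
o,r=st(); c=shot('wrist','w13.png'); p=c['pixels']
E_=np.eye(4);E_[:3,:3]=r;E_[:3,3]=o['eef_pos']; M=np.linalg.inv(E_)@np.array(c['world_from_camera'])
x=np.array([-.0635,.998,0]); x/=np.linalg.norm(x); z=np.array([0,0,-1.]); F=np.eye(4); F[:3,0]=x;F[:3,2]=z;F[:3,1]=np.cross(z,x);F[:3,3]=[.4313,-.181,.2183]
c4=dict(c); c4['world_from_camera']=F@M
def red(p,c):
    p=p.astype(int); m=(p[:,:,0]-np.maximum(p[:,:,1],p[:,:,2])>45).astype(np.uint8); m[:120]=0; n,l,s,ce=cv2.connectedComponentsWithStats(m)
    i=1+np.argmax(s[1:,4]); y,x=np.where(l==i); w=onz(c,np.c_[x,y],.053)[:,:2]; v=cv2.fitLine(w.astype(np.float32),2,0,.01,.01).ravel(); return s[i],w.mean(0).round(4),np.degrees(np.arctan2(v[1],v[0]))%180
print(red(p,c)); print(red(cv2.imread('pics/w4.png')[:,:,::-1],c4))
a=p[40:330,60:400]; b=cv2.imread('pics/w4.png')[40:330,60:400,::-1]
cv2.imwrite('pics/cmp.png',np.hstack([a,b])[:,:,::-1])
E
```

```text
t 62.55 pos [ 0.4298 -0.1829  0.2166] x [-0.068  0.998 -0.   ] y [ 0.998  0.068 -0.001] z [-0.001 -0.    -1.   ] F [ 0.4 -0.5  0.2] w 0.937 g 0.0
(array([268, 155,   7,  88, 515], dtype=int32), array([ 0.4473, -0.2074]), np.float32(94.23354))
(array([265, 155,   7,  88, 512], dtype=int32), array([ 0.4463, -0.2062]), np.float32(94.074974))
```

View pics/cmp.png

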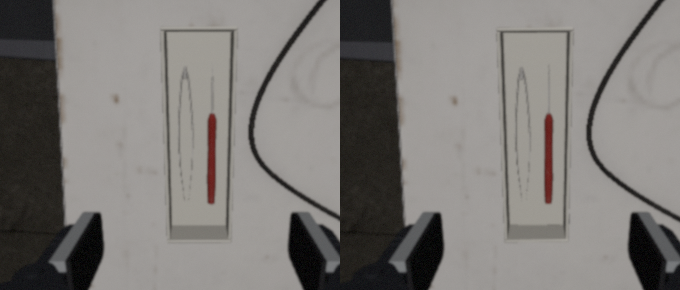

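Comparing now (left) with the start (right): the tray is in the same pose, with the needle at (211,158) against (548,158). Finally I'll check the counter, stand and vial numerically.

Call:
jog_arm:
  rows:
    - {"x": -40,"y": 0,"z": -5,"ax": 0,"ay": 0,"az": 0,"fingers": 80}
    - {"x": -40,"y": 0,"z": 0,"ax": 0,"ay": 0,"az": 0,"fingers": 80}
    - {"x": -40,"y": 0,"z": 0,"ax": 0,"ay": 0,"az": 0,"fingers": 80}
    - {"x": -40,"y": 0,"z": 0,"ax": 0,"ay": 0,"az": 0,"fingers": 80}
    - {"x": 0,"y": 0,"z": 0,"ax": 0,"ay": 0,"az": 0,"fingers": 80}
    - {"x": 0,"y": 0,"z": 0,"ax": 0,"ay": 0,"az": 0,"fingers": 80}
    - {"x": 0,"y": 0,"z": 0,"ax": 0,"ay": 0,"az": 0,"fingers": 80}
    - {"x": 0,"y": 0,"z": 0,"ax": 0,"ay": 0,"az": 0,"fingers": 80}

```text
t: 63.4
eef_pos: [0.4415, -0.3409, 0.222]
tool_rot: [-0.0, 0.682, 0.732, 0.0]
contact_force: [-0.1, -0.1, -0.1]
gripper_width: 0.938
grasp_force: 0.0
```

```bash
python3 - <<'E'
from h import *
c=shot('top','topE.png'); p=c['pixels']; p0=cv2.imread('pics/top0.png')[:,:,::-1]
d=cv2.absdiff(p,p0).max(2); m=(cv2.GaussianBlur(d,(3,3),0)>16).astype(np.uint8); m=cv2.morphologyEx(m,cv2.MORPH_CLOSE,np.ones((5,5)))
n,l,s,ce=cv2.connectedComponentsWithStats(m); leg=np.array([.5605,.2067])
for i in range(1,n):
    if s[i,4]>15:
        w=onz(c,[ce[i]],.012)[0][:2]; print(s[i],w.round(3),'dist leg',np.linalg.norm(w-leg).round(3))
g=cv2.cvtColor(p,cv2.COLOR_RGB2GRAY).astype(float);S=[]
for x,y in [(217,179),(184,184),(212,134)]:
    q=g[y-4:y+5,x-4:x+5]; w=np.clip(np.median(q)-12-q,0,None); yy,xx=np.mgrid[y-4:y+5,x-4:x+5]; S.append(((w*xx).sum()/w.sum(),(w*yy).sum()/w.sum()))
print('screws',onz(c,S,.08)[:,:2].round(4).tolist())
st()
E
```

```text
[313 149  49  19 817] [ 0.644 -0.166] dist leg 0.382
[222 169   7  11  31] [0.592 0.184] dist leg 0.039
[ 371  171  137  129 7473] [ 0.417 -0.5  ] dist leg 0.721
[228 189   4  30  52] [0.495 0.171] dist leg 0.075
[263 197  19  19 222] [0.489 0.034] dist leg 0.186
[189 207  17  21 176] [0.455 0.266] dist leg 0.121
[346 213  15  22  70] [ 0.436 -0.213] dist leg 0.438
[362 212  21  22 111] [ 0.444 -0.281] dist leg 0.501
[329 214   9   8  31] [ 0.458 -0.156] dist leg 0.377
[316 227  12  10  44] [ 0.408 -0.11 ] dist leg 0.352
[336 231  10   5  22] [ 0.407 -0.173] dist leg 0.41
[ 20 280  43  30 473] [0.2   0.747] dist leg 0.649
[ 230  283  188  101 8981] [ 0.092 -0.149] dist leg 0.588
[ 18 288   4  13  27] [0.206 0.81 ] dist leg 0.7
[   0  298  114   86 5145] [0.048 0.712] dist leg 0.719
[135 380  27   4  70] [-0.043  0.407] dist leg 0.636
screws [[0.5605, 0.2068], [0.5466, 0.3058], [0.6991, 0.2265]]
t 63.45 pos [ 0.4415 -0.3409  0.2221] x [-0.07   0.998  0.001] y [0.998 0.07  0.   ] z [ 0.     0.001 -1.   ] F [-0.2 -0.   0.9] w 0.932 g 0.0
```

The counter has been knocked to about (0.489, 0.034), only 0.186 m from the leg. I'll move it farther off.

```bash
python3 -c "
from h import *
go(.487,.032,.15,38.6)"
```

```text
t 63.45 pos [ 0.4415 -0.3409  0.2221] x [-0.07   0.998  0.001] y [0.998 0.07  0.   ] z [ 0.     0.001 -1.   ] F [-0.2 -0.   0.9] w 0.932 g 0.0
go [368.7  71.6  72.4] yaw 94.04 az 55.44
```

Call:
jog_arm:
  rows:
    - {"x": 46,"y": 9,"z": 0,"ax": 0,"ay": 0,"az": 0,"fingers": 82}
    - {"x": 46,"y": 9,"z": 0,"ax": 0,"ay": 0,"az": 0,"fingers": 82}
    - {"x": 46,"y": 9,"z": 0,"ax": 0,"ay": 0,"az": 0,"fingers": 82}
    - {"x": 46,"y": 9,"z": 0,"ax": 0,"ay": 0,"az": 0,"fingers": 82}
    - {"x": 46,"y": 9,"z": 0,"ax": 0,"ay": 0,"az": 0,"fingers": 82}
    - {"x": 46,"y": 9,"z": 0,"ax": 0,"ay": 0,"az": 0,"fingers": 82}
    - {"x": 46,"y": 9,"z": 0,"ax": 0,"ay": 0,"az": 0,"fingers": 82}
    - {"x": 46,"y": 9,"z": 0,"ax": 0,"ay": 0,"az": 0,"fingers": 82}

```text
t: 64.25
eef_pos: [0.4874, 0.0327, 0.2225]
tool_rot: [-0.0, 0.682, 0.732, 0.001]
contact_force: [0.5, -0.1, 0.6]
gripper_width: 0.961
grasp_force: 0.0
```

Call:
jog_arm:
  rows:
    - {"x": 0,"y": 0,"z": 0,"ax": 0,"ay": 0,"az": 8,"fingers": 82}
    - {"x": 0,"y": 0,"z": 0,"ax": 0,"ay": 0,"az": 8,"fingers": 82}
    - {"x": 0,"y": 0,"z": 0,"ax": 0,"ay": 0,"az": 8,"fingers": 82}
    - {"x": 0,"y": 0,"z": 0,"ax": 0,"ay": 0,"az": 8,"fingers": 82}
    - {"x": 0,"y": 0,"z": 0,"ax": 0,"ay": 0,"az": 8,"fingers": 82}
    - {"x": 0,"y": 0,"z": 0,"ax": 0,"ay": 0,"az": 8,"fingers": 82}
    - {"x": 0,"y": 0,"z": 0,"ax": 0,"ay": 0,"az": 7.4,"fingers": 82}
    - {"x": 0,"y": 0,"z": 35,"ax": 0,"ay": 0,"az": 0,"fingers": 82}

```text
t: 65.05
eef_pos: [0.4907, 0.0315, 0.1898]
tool_rot: [-0.0, 0.944, 0.329, 0.004]
contact_force: [1.6, 2.0, -0.5]
gripper_width: 0.963
grasp_force: 0.0
```

Call:
jog_arm:
  rows:
    - {"x": 0,"y": 0,"z": 35,"ax": 0,"ay": 0,"az": 0,"fingers": 82}
    - {"x": 0,"y": 0,"z": 0,"ax": 0,"ay": 0,"az": 0,"fingers": 82}
    - {"x": 0,"y": 0,"z": 0,"ax": 0,"ay": 0,"az": 0,"fingers": 82}
    - {"x": 0,"y": 0,"z": 0,"ax": 0,"ay": 0,"az": 0,"fingers": 82}
    - {"x": 0,"y": 0,"z": 0,"ax": 0,"ay": 0,"az": 0,"fingers": 82}
    - {"x": 0,"y": 0,"z": 0,"ax": 0,"ay": 0,"az": 0,"fingers": 82}
    - {"x": 0,"y": 0,"z": 0,"ax": 0,"ay": 0,"az": 0,"fingers": 82}
    - {"x": 0,"y": 0,"z": 0,"ax": 0,"ay": 0,"az": 0,"fingers": 82}

```text
t: 65.85
eef_pos: [0.4879, 0.0298, 0.1525]
tool_rot: [-0.0, 0.944, 0.33, 0.0]
contact_force: [0.3, 0.3, -0.1]
gripper_width: 0.963
grasp_force: 0.0
```

```bash
cat > cnt.py <<'E'
from h import *
o,r=st(); c=shot('wrist','w14.png'); g=cv2.cvtColor(c['pixels'],cv2.COLOR_RGB2GRAY)
bg=cv2.medianBlur(g,81) if False else cv2.GaussianBlur(g,(0,0),40)
e=cv2.Canny(cv2.GaussianBlur(g,(3,3),0),40,100); pr=proj(c,[[.487,.032,.012]])[0]; print('expected px',pr.round())
m=np.zeros_like(e); cv2.circle(m,tuple(int(v) for v in pr),75,255,-1); e&=m; e[250:]=0
e=cv2.morphologyEx(e,cv2.MORPH_CLOSE,np.ones((9,9))); n,l,s,ce=cv2.connectedComponentsWithStats(e)
for i in range(1,n):
    if s[i,4]>80:
        y,x=np.where(l==i); h=cv2.convexHull(np.c_[x,y]); w=onz(c,h.reshape(-1,2),.012); t=(w-o['eef_pos'])@r*1000
        print(s[i],'tool x',t[:,0].min().round(1),t[:,0].max().round(1),'y',t[:,1].min().round(1),t[:,1].max().round(1),'area',cv2.contourArea(h))
H=cv2.HoughCircles(cv2.GaussianBlur(g,(5,5),0),cv2.HOUGH_GRADIENT,1,40,param1=100,param2=18,minRadius=18,maxRadius=45)
if H is not None:
    for x,y,q in H[0]:
        if y<260: print('circle',x,y,q,((onz(c,[(x,y)],.02)[0]-o['eef_pos'])@r*1000).round(1))
E
python3 cnt.py
```

```text
t 65.85 pos [0.4879 0.0298 0.1525] x [0.782 0.623 0.001] y [ 0.623 -0.782 -0.   ] z [ 0.  0. -1.] F [ 0.3  0.3 -0.1] w 0.963 g 0.0
expected px [251. 179.]
[ 219  129   69   84 1777] tool x -29.1 42.9 y -29.9 27.8 area 3718.0
circle 245.5 171.5 27.5 [  9.3  -7.  132.5]
circle 106.5 243.5 25.2 [ -55.6 -129.   132.5]
```

The counter still spans 58 mm across tool y, so I can grip it the same way.

Call:
jog_arm:
  rows:
    - {"x": 7,"y": -1,"z": 30,"ax": 0,"ay": 0,"az": 0,"fingers": 74}
    - {"x": 0,"y": 0,"z": 40,"ax": 0,"ay": 0,"az": 0,"fingers": 74}
    - {"x": 0,"y": 0,"z": 40,"ax": 0,"ay": 0,"az": 0,"fingers": 74}
    - {"x": 0,"y": 0,"z": 33,"ax": 0,"ay": 0,"az": 0,"fingers": 74}
    - {"x": 0,"y": 0,"z": 0,"ax": 0,"ay": 0,"az": 0,"fingers": 74}
    - {"x": 0,"y": 0,"z": 0,"ax": 0,"ay": 0,"az": 0,"fingers": 45}
    - {"x": 0,"y": 0,"z": 0,"ax": 0,"ay": 0,"az": 0,"fingers": 45}
    - {"x": 0,"y": 0,"z": 0,"ax": 0,"ay": 0,"az": 0,"fingers": 45}
  force: 30

```text
t: 66.7
eef_pos: [0.4939, 0.035, 0.0109]
tool_rot: [0.0, 0.944, 0.33, 0.002]
contact_force: [-0.2, 1.6, 0.1]
gripper_width: 0.627
grasp_force: 31.6
```

Call:
jog_arm:
  rows:
    - {"x": 0,"y": 0,"z": 0,"ax": 0,"ay": 0,"az": 0,"fingers": 45}
    - {"x": 0,"y": 0,"z": -20,"ax": 0,"ay": 0,"az": 0,"fingers": 45}
    - {"x": 0,"y": 0,"z": -20,"ax": 0,"ay": 0,"az": 0,"fingers": 45}
    - {"x": 0,"y": 0,"z": 0,"ax": 0,"ay": 0,"az": 0,"fingers": 45}
    - {"x": 0,"y": 0,"z": 0,"ax": 0,"ay": 0,"az": 0,"fingers": 45}
    - {"x": 0,"y": 0,"z": 0,"ax": 0,"ay": 0,"az": 0,"fingers": 45}
    - {"x": 0,"y": 0,"z": 0,"ax": 0,"ay": 0,"az": 0,"fingers": 45}
    - {"x": 0,"y": 0,"z": 0,"ax": 0,"ay": 0,"az": 0,"fingers": 45}

```text
t: 67.5
eef_pos: [0.4923, 0.0347, 0.0487]
tool_rot: [-0.0, 0.944, 0.33, -0.0]
contact_force: [0.3, -0.3, -0.8]
gripper_width: 0.625
grasp_force: 31.9
```

```bash
python3 -c "
from h import *
go(.465,-.025,.05,38.6)"
```

```text
t 67.5 pos [0.4923 0.0347 0.0487] x [ 0.783  0.623 -0.001] y [ 0.623 -0.783 -0.   ] z [-0.001 -0.    -1.   ] F [ 0.3 -0.3 -0.8] w 0.625 g 31.9
go [-58.5  29.7  -1.2] yaw 38.51 az -0.09
```

Call:
jog_arm:
  rows:
    - {"x": -29,"y": 15,"z": 0,"ax": 0,"ay": 0,"az": 0,"fingers": 45}
    - {"x": -29.5,"y": 15,"z": 0,"ax": 0,"ay": 0,"az": 0,"fingers": 45}
    - {"x": 0,"y": 0,"z": 0,"ax": 0,"ay": 0,"az": 0,"fingers": 45}
    - {"x": 0,"y": 0,"z": 20,"ax": 0,"ay": 0,"az": 0,"fingers": 45}
    - {"x": 0,"y": 0,"z": 15,"ax": 0,"ay": 0,"az": 0,"fingers": 45}
    - {"x": 0,"y": 0,"z": 3,"ax": 0,"ay": 0,"az": 0,"fingers": 45}
    - {"x": 0,"y": 0,"z": 1.5,"ax": 0,"ay": 0,"az": 0,"fingers": 45}
    - {"x": 0,"y": 0,"z": 0,"ax": 0,"ay": 0,"az": 0,"fingers": 45}

```text
t: 68.3
eef_pos: [0.4649, -0.0249, 0.0106]
tool_rot: [-0.001, 0.944, 0.329, -0.0]
contact_force: [-5.8, 1.8, 18.6]
gripper_width: 0.624
grasp_force: 34.8
```

Call:
jog_arm:
  rows:
    - {"x": 0,"y": 0,"z": 0,"ax": 0,"ay": 0,"az": 0,"fingers": 45}
    - {"x": 0,"y": 0,"z": 0,"ax": 0,"ay": 0,"az": 0,"fingers": 74}
    - {"x": 0,"y": 0,"z": 0,"ax": 0,"ay": 0,"az": 0,"fingers": 74}
    - {"x": 0,"y": 0,"z": 0,"ax": 0,"ay": 0,"az": 0,"fingers": 74}
    - {"x": 0,"y": 0,"z": 0,"ax": 0,"ay": 0,"az": 0,"fingers": 74}
    - {"x": 0,"y": 0,"z": -20,"ax": 0,"ay": 0,"az": 0,"fingers": 74}
    - {"x": 0,"y": 0,"z": -45,"ax": 0,"ay": 0,"az": 0,"fingers": 74}
    - {"x": 0,"y": 0,"z": -45,"ax": 0,"ay": 0,"az": 0,"fingers": 74}

```text
t: 69.1
eef_pos: [0.4647, -0.0255, 0.1204]
tool_rot: [0.0, 0.944, 0.33, -0.001]
contact_force: [1.5, 0.5, 0.5]
gripper_width: 0.864
grasp_force: 0.0
```

Call:
jog_arm:
  rows:
    - {"x": 0,"y": 0,"z": -45,"ax": 0,"ay": 0,"az": 0,"fingers": 74}
    - {"x": 30,"y": 30,"z": -40,"ax": 0,"ay": 0,"az": 0,"fingers": 74}
    - {"x": 30,"y": 30,"z": 0,"ax": 0,"ay": 0,"az": 0,"fingers": 74}
    - {"x": 0,"y": 40,"z": 0,"ax": 0,"ay": 0,"az": 0,"fingers": 74}
    - {"x": 0,"y": 45,"z": 0,"ax": 0,"ay": 0,"az": 0,"fingers": 74}
    - {"x": 0,"y": 45,"z": 0,"ax": 0,"ay": 0,"az": 0,"fingers": 74}
    - {"x": 0,"y": 45,"z": 0,"ax": 0,"ay": 0,"az": 0,"fingers": 74}
    - {"x": 0,"y": 0,"z": 0,"ax": 0,"ay": 0,"az": 0,"fingers": 74}

```text
t: 69.9
eef_pos: [0.654, -0.1777, 0.1988]
tool_rot: [0.002, 0.945, 0.327, -0.0]
contact_force: [-0.9, -0.5, 0.1]
gripper_width: 0.865
grasp_force: 0.0
```

```bash
python3 - <<'E'
from h import *
st(); c=shot('top','topF.png'); p=c['pixels']; p0=cv2.imread('pics/top0.png')[:,:,::-1]
d=cv2.absdiff(p,p0).max(2); m=(cv2.GaussianBlur(d,(3,3),0)>16).astype(np.uint8); m=cv2.morphologyEx(m,cv2.MORPH_CLOSE,np.ones((5,5)))
n,l,s,ce=cv2.connectedComponentsWithStats(m); leg=np.array([.5605,.2067])
for i in range(1,n):
    if s[i,4]>15 and s[i,1]<240:
        w=onz(c,[ce[i]],.012)[0][:2]; print(s[i],w.round(3),'dist leg',np.linalg.norm(w-leg).round(3))
E
```

```text
t 69.9 pos [ 0.654  -0.1777  0.1988] x [ 0.786  0.618 -0.002] y [ 0.618 -0.786  0.004] z [ 0.001 -0.005 -1.   ] F [-0.9 -0.5  0.1] w 0.865 g 0.0
[  204    71   212   313 21139] [ 0.403 -0.054] dist leg 0.304
[222 169   6   4  20] [0.6   0.188] dist leg 0.043
[187 206  21  23 359] [0.454 0.269] dist leg 0.124
```

Call:
jog_arm:
  rows:
    - {"x": -40,"y": 25,"z": 0,"ax": 0,"ay": 0,"az": 0,"fingers": 74}
    - {"x": -40,"y": 25,"z": 0,"ax": 0,"ay": 0,"az": 0,"fingers": 74}
    - {"x": -40,"y": 25,"z": 0,"ax": 0,"ay": 0,"az": 0,"fingers": 74}
    - {"x": -40,"y": 25,"z": 0,"ax": 0,"ay": 0,"az": 0,"fingers": 74}
    - {"x": -20,"y": 25,"z": 0,"ax": 0,"ay": 0,"az": 0,"fingers": 74}
    - {"x": 0,"y": 0,"z": 0,"ax": 0,"ay": 0,"az": 0,"fingers": 74}
    - {"x": 0,"y": 0,"z": 0,"ax": 0,"ay": 0,"az": 0,"fingers": 74}
    - {"x": 0,"y": 0,"z": 0,"ax": 0,"ay": 0,"az": 0,"fingers": 74}

```text
t: 70.75
eef_pos: [0.5908, -0.3782, 0.1985]
tool_rot: [-0.001, 0.944, 0.331, 0.0]
contact_force: [0.5, 0.5, 0.3]
gripper_width: 0.867
grasp_force: 0.0
```

```bash
python3 - <<'E'
from h import *
st(); c=shot('top','topG.png'); p=c['pixels']; leg=np.array([.5605,.2067])
for f in('top0.png','topE.png'):
    d=cv2.absdiff(p,cv2.imread('pics/'+f)[:,:,::-1].copy()).max(2); m=(cv2.GaussianBlur(d,(3,3),0)>16).astype(np.uint8); m=cv2.morphologyEx(m,cv2.MORPH_CLOSE,np.ones((5,5)))
    n,l,s,ce=cv2.connectedComponentsWithStats(m); print(f)
    for i in range(1,n):
        if s[i,4]>15 and s[i,1]<240:
            w=onz(c,[ce[i]],.012)[0][:2]; print(s[i],w.round(3),'dist leg',np.linalg.norm(w-leg).round(3))
E
```

```text
t 70.75 pos [ 0.5908 -0.3782  0.1985] x [0.781 0.625 0.001] y [ 0.625 -0.781 -0.002] z [-0.     0.002 -1.   ] F [0.5 0.5 0.3] w 0.867 g 0.0
top0.png
[  229   102   283   282 20023] [ 0.383 -0.243] dist leg 0.484
[312 149  51  19 879] [ 0.645 -0.166] dist leg 0.382
[222 169   6   4  20] [0.6   0.188] dist leg 0.043
[188 207  19  22 281] [0.454 0.267] dist leg 0.122
topE.png
[  271   102   241   282 29670] [ 0.366 -0.316] dist leg 0.558
[262 197  21  21 323] [0.489 0.036] dist leg 0.185
```

```bash
python3 -c "
from station import bot
print(bot.hand_in())"
```

```text
the job is handed in; nothing more can be done
None
```

I handed the job in with four plates stacked squarely under the short leg. The corner held firm under an 18 N press, the stand stayed where it was, tray A is back on the caddy, the spare plate lies straight in it, and the counter is about 25 cm from the leg by the arm's placing position (the arm hid it in the last top view).

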